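Gauge a slat against the flip stop of a sawing board

ROBOT

A 6-joint arm with a two-finger parallel gripper is mounted at the origin on the work surface. World frame = base frame: x ahead of the robot, y to its left, z up, the work surface at z = 0. Lengths are in m, angles in degrees, forces in N, time in s.
With the tool pointing down it reaches from about 0.25 to 0.725 m from the base axis. Payload 9.7 kg.
Tool frame: the origin (TCP) lies between the finger pads; the fingertips stand 11 mm ahead of it and the grasp point (between the pads) lies 8 mm behind it; z points along the fingers, x is the direction in which the jaws open and shut, and the axes are right-handed (so a half turn about z gives the same grasp; the last joint's range is limited). The gripper opens to 85 mm and grips with 20 to 120 N. Pads are 22 mm wide; open, the fingers measure 114 mm over their backs; the gripper's body (76 mm by 85 mm) begins 54 mm behind the grasp point. The pads swing forward as they close: fully open they stand 13 mm farther back than shut.
Start: joints at [67.666, 4.979, 10.078, 95.1, 0, 90], TCP at [0.209, 0.509, 0.242] pointing down, gripper open.
Joint ranges: [-179.16, 179.16], [-48.56, 103.87], [-65.8, 70.77], [-126.05, 130.52], [-82.76, 87.17], [-180, 180]. Speed limits (degrees/s): [127.2, 127.2, 147.25, 180, 180, 180].

INTERFACE

Orientations are given as [roll, pitch, yaw] about the fixed x, y, z axes, in that order (R = Rz(yaw) Ry(pitch) Rx(roll)).
In Python, from workcell import get_obs, camera, job_done gives the robot as it stands.
- The arm moves only by the tool arm_command, never from a script. Its argument "increments" is a list of rows, each a list of 2 entries, a list of its own where there are three numbers: the shift along the tool's x, y, z in units of 25 mm (1.0 is 25 mm), then the turn about the tool's z in units of 6 degrees (1.0 is 6 degrees). In form: [[[dx, dy, dz], roll], ...]. A call has 1 to 5 rows; each row is the pose to reach, as a shift and turn from the pose measured when the call began, along the tool's axes at that moment; what a row does not reach only later rows make up. A row lasts 1/10 s, in which the tool goes at most 50 mm and 8.59 degrees, less where a joint would pass 70% of its speed; a pose out of reach is approached as far as the arm can. A call with a gripper value outside its range is refused whole. "claw" is the closure, from -1 (fully open) to 1 (shut), so that 0 is half open, set as the call begins (left out, the last holds). The fingers move at their own pace and stop on an object; "force" is the grip in N (left out, the last holds). Time passes only in rows, so rows that repeat a pose let the fingers close. It gives the time, the measured TCP pose, the force and the opening at its end, in the units of the state.
- get_obs(): the state, without advancing time (a new reading comes with each control period).
- camera(name): name is "scene" or "top" or "wrist"; returns a dict with "frame" (384x512x3 uint8, red, green, blue), "range_z" (384x512 float32, m along the optical axis (not along the pixel's ray), 0 where there is no reading), "K" (3x3 intrinsics, pixels), "R" (3x3) and "t" (3): a world point X has camera coordinates R X + t; the wrist camera has in their place "hand_eye" (4x4, takes a point from camera to tool coordinates, whose origin is the TCP and whose axes are the tool frame's). Camera axes: x right, y down, z forward; pixel columns grow to the right and rows downward; lengths in m; the calibration is good to about 2 mm. A picture is of the moment at which its call begins: read the wrist's pose just before it.
- job_done(): hands the job in, once; it reports no verdict.
The state is a dict: "time": time; "q": joint angles; "qd": joint speeds; "joint_efforts": joint torques, N m; "ee_pos": TCP position; "tcp_rot": TCP orientation; "wrist_force": force on the tool from outside, world axes, zero at the start; "torque": the same for the moment, N m; "opening": finger opening in m.
Only numpy, scipy, OpenCV 4.12 (cv2) and the standard library are available. Lean on these libraries where they do the work, as an engineer would, in place of code of your own. Each camera call takes 0.05 s, during which the arm holds its last target.

TASK

Set up the next saw cut: flip the stop on the fence down until it is fully home, then, holding the wooden slat pressed flush along the fence, slide it up to the stop so that its end bears lightly but positively on the stop's leaf - a hard shove would spoil the setting. Then flip the stop back up past upright and leave the slat where it was gauged, flush to the fence and flat on the board, with everything else left where it is.

Things in the scene. Friction and masses are not known exactly. Their poses are not given: they have to be found in the camera images.
- saw_board: fixed plywood sawing board 145 x 640 x 12 mm with an aluminium fence. Origin at table level on the line of the fence face; x points into the fence, y along it towards the flip stop, z up. Board top z = 12 mm. The fence's working face is the plane x = 0, seen from -x; the fence is 40 mm deep, z 12 to 32, y -60 to 310 mm
- mitre_slot (a point): saw slot of the wooden mitre box, at board height on the fence line (board frame y -130, z 12 mm). The box spans board y -190 to -70 mm with walls up to z = 75 mm; its back wall is in line with the fence face, its front wall's inner face is at x = -60 mm. The slat's tail lies in this channel
- slat: planed softwood slat 360 mm long (its y), 22 wide (x), 45 high (z), about 0.17 kg, loose, standing on edge on the board, tail in the mitre box, 5 to 32 mm clear of the fence and short of the stop. Origin at the centre of its underside. Being 25 mm higher than the fence, it can be gripped across its 22 mm above it. Sliding along the fence, it drags about as hard as it is pressed
- slat_end (a point): point on the slat's end face that is to meet the stop, on its edge towards the fence, at half height (slat frame: x +11, y +180, z +22.5 mm). Not the middle of that end face
- stop_leaf: dark steel leaf of the flip stop, 12 mm thick along its y, which is always the board's y. Origin on the hinge pin, mid thickness, 10 mm behind the fence face, 52 mm above the table. Down and fully home its axes are parallel to the board's and a 14 mm high arm lies level towards board -x, to leaf x = -80 mm. Up: turned about +y by 1.75 to 2.05 rad (travel ends at 2.1), arm leaning back
- leaf_face (a point): point on the gauging face that the slat's end must meet: the flat side of the leaf's foot, the plane leaf y = -6 mm (here leaf x -26, z -22 mm). The foot hangs below the arm, leaf x -40 to -13, z -38 to -6 mm. Seen along the fence this plane stays put as the leaf swings
- leaf_grip (a point): middle of the ribbed finger end of the leaf's arm (leaf x -64, y 0, z 0 mm), free on both sides, pinched across its 12 mm from above when up or down; swings on a 64 mm radius about the leaf's origin. The arm is 14 mm deep here and ends 15.5 mm beyond. A friction hinge (0.12 N m, 2 N here) holds the leaf at any angle
- carriage_knob (a point): top of the black clamping knob (20 mm wide, 67 mm above the table) on the stop's aluminium carriage, which covers leaf y -18 to +32 mm on the fence, 45 mm above the table, hinge cheeks to 61. The knob is only nipped up: the slat pushing the leaf with more than 10 N spoils the setting, above about 14 N the carriage slides. Leave the knob alone
- offcut: bystander: wooden offcut 50 x 26 x 22 mm lying on the board beyond the stop, origin at the centre of its underside
- candlestick: bystander: steel candlestick on a stone foot, 100 mm wide, 194 mm high, left of the board, origin at the centre of its underside
- spare_slat: bystander: spare slat 22 x 300 x 45 mm standing on edge behind the board, origin at the centre of its underside
- glue_bottle: bystander: white bottle 56 mm wide, 130 mm high, left of the board, origin at the centre of its underside
- sanding_block: bystander: cork sanding block 100 x 55 x 28 mm right of the board, origin at the centre of its underside

How it is judged:
By the outcome, as a careful person would: the job done as asked, in the order asked, and still so for the second after the job is handed in, with the robot touching nothing.
It also fails if it takes over 72 s, if anything falls off the work surface, if the arm or the gripper's body presses on something with over 40 N, if the wrist force passes 120 N, or if a joint passes its speed limit or range.

## Working session

There is one attempt and no reset: what is moved stays moved. The work goes in short steps, Python scripts to look and compute and a tool call to move; the robot and the scene stay as the last step left them, time stands still between calls to the robot, and variables do not carry over. Pictures are saved under pics/ and viewed, and the job is handed in when it is done.

Besides the shell and the picture viewer there is one more tool, called after "Emit:" as name(argument=value, ...) on one line, values as JSON. arm_command: Moves the arm, as the interface text tells. Its arguments: {"type":"object","properties":{"increments":{"type":"array"},"claw":{"type":"number"},"force":{"type":"number"}},"required":["increments"]}

```bash
mkdir -p pics; ls
python3 - <<'E'
from workcell import get_obs, camera
import cv2, numpy as np
o=get_obs(); print(o)
for n in ["scene","top"]:
    c=camera(n); np.savez(f"pics/{n}0.npz",**c)
    cv2.imwrite(f"pics/{n}0.png",c["frame"][:,:,::-1]); print(n,c["K"],c.get("R"),c.get("t"))
print(get_obs()["time"])
E
```

```text
pics
{'time': 0.0, 'q': array([ 6.76660964e+01,  5.01015284e+00,  1.00334174e+01,  9.50979701e+01,
       -1.06789532e-03,  9.00003779e+01]), 'qd': array([ 0.05150459,  0.07803416, -0.0797634 ,  0.02216292, -0.01394044,
       -0.06752492]), 'joint_efforts': array([ 1.35279628e-03, -5.20387244e+01,  4.64800966e+01,  1.61686511e-02,
        1.67364574e-04, -2.54267621e-05]), 'ee_pos': array([0.20892664, 0.50854499, 0.24158285]), 'tcp_rot': array([1.79998932e+02, 7.47054905e-02, 6.76657185e+01]), 'wrist_force': array([ 0.39953331,  0.27585463, -0.25993925]), 'torque': array([-0.01489927, -0.03668423,  0.02563315]), 'opening': 0.08530317029516109}
scene [[401.55410592   0.         251.58995747]
 [  0.         401.55410592 198.31842788]
 [  0.           0.           1.        ]] [[-0.81820644  0.57478066  0.01286095]
 [ 0.47418416  0.68731768 -0.55022158]
 [-0.32509629 -0.44409639 -0.83491964]] [ 0.49742583 -0.20552063  1.69119889]
top [[421.65083572   0.         253.41765329]
 [  0.         421.65083572 190.73911363]
 [  0.           0.           1.        ]] [[ 0.02915743 -0.9995639  -0.00467547]
 [-0.99543919 -0.02861143 -0.09100667]
 [ 0.09083321  0.00730767 -0.99583931]] [-0.04949086  0.57829266  1.25746386]
0.1
```

View pics/scene0.png

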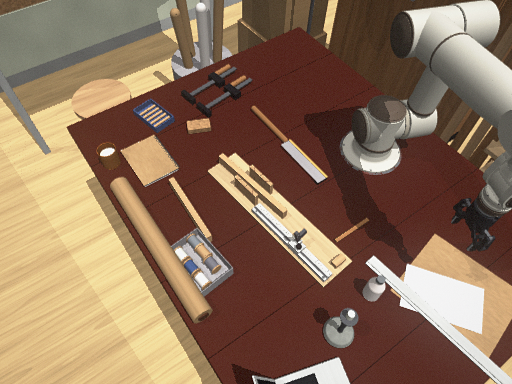

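View pics/top0.png

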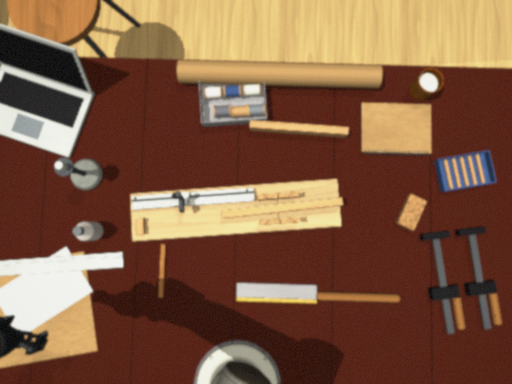

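Run:
```python
import cv2, numpy as np
c=np.load("pics/top0.npz"); f=c["frame"][:,:,::-1]
cv2.imwrite("pics/top0c.png",cv2.resize(f[165:255,120:355],None,fx=3.4,fy=3.4,interpolation=cv2.INTER_CUBIC))
r=c["range_z"]; print(r[165:250:6,130:350:12].round(3))
c=np.load("pics/scene0.npz"); f=c["frame"][:,:,::-1]
cv2.imwrite("pics/scene0c.png",cv2.resize(f[140:290,200:360],None,fx=4,fy=4,interpolation=cv2.INTER_CUBIC))
```

```text
[[1.319 1.318 1.318 1.322 1.321 1.317 1.315 1.32  1.317 1.315 1.313 1.314
  1.319 1.317 1.316 1.32  1.312 1.318 1.314]
 [1.32  1.318 1.317 1.317 1.313 1.318 1.312 1.315 1.315 1.315 1.316 1.316
  1.316 1.318 1.312 1.315 1.313 1.313 1.314]
 [1.314 1.311 1.315 1.318 1.317 1.317 1.313 1.312 1.314 1.31  1.313 1.316
  1.313 1.312 1.313 1.309 1.311 1.307 1.312]
 [1.311 1.316 1.317 1.31  1.316 1.31  1.313 1.311 1.314 1.312 1.313 1.31
  1.3   1.293 1.303 1.303 1.3   1.298 1.311]
 [1.311 1.306 1.316 1.311 1.315 1.297 1.299 1.298 1.274 1.278 1.276 1.3
  1.298 1.298 1.296 1.298 1.293 1.299 1.308]
 [1.302 1.28  1.277 1.275 1.182 1.281 1.279 1.279 1.274 1.275 1.277 1.234
  1.232 1.236 1.23  1.292 1.296 1.296 1.307]
 [1.308 1.279 1.281 1.274 1.247 1.277 1.277 1.279 1.277 1.269 1.29  1.3
  1.293 1.292 1.298 1.25  1.248 1.251 1.305]
 [1.309 1.275 1.271 1.295 1.295 1.294 1.292 1.295 1.293 1.298 1.252 1.25
  1.251 1.25  1.246 1.248 1.293 1.293 1.302]
 [1.298 1.295 1.286 1.292 1.293 1.291 1.289 1.294 1.245 1.249 1.248 1.243
  1.294 1.289 1.293 1.294 1.292 1.287 1.3  ]
 [1.307 1.273 1.292 1.292 1.287 1.291 1.292 1.287 1.284 1.295 1.288 1.291
  1.227 1.228 1.224 1.285 1.282 1.288 1.308]
 [1.301 1.268 1.285 1.292 1.292 1.288 1.288 1.291 1.287 1.289 1.284 1.286
  1.286 1.289 1.29  1.289 1.291 1.282 1.294]
 [1.299 1.269 1.287 1.292 1.288 1.289 1.292 1.29  1.291 1.289 1.292 1.288
  1.3   1.299 1.3   1.297 1.295 1.295 1.301]
 [1.295 1.289 1.288 1.29  1.283 1.297 1.294 1.295 1.298 1.295 1.301 1.301
  1.297 1.297 1.3   1.293 1.295 1.298 1.295]
 [1.302 1.301 1.295 1.299 1.296 1.297 1.297 1.297 1.295 1.292 1.301 1.296
  1.3   1.291 1.296 1.293 1.292 1.295 1.292]
 [1.292 1.295 1.292 1.293 1.297 1.293 1.294 1.292 1.289 1.296 1.295 1.293
  1.298 1.295 1.291 1.294 1.295 1.292 1.294]]
```

View pics/top0c.png

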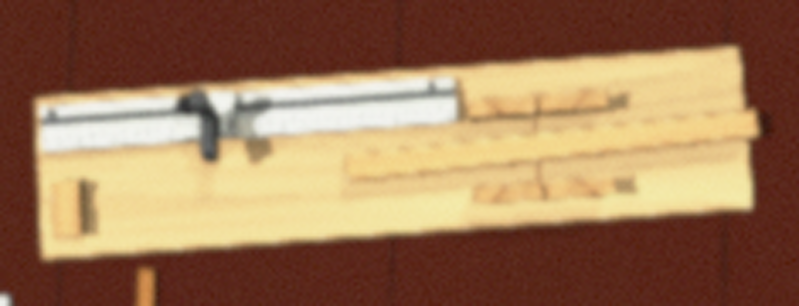

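View pics/scene0c.png

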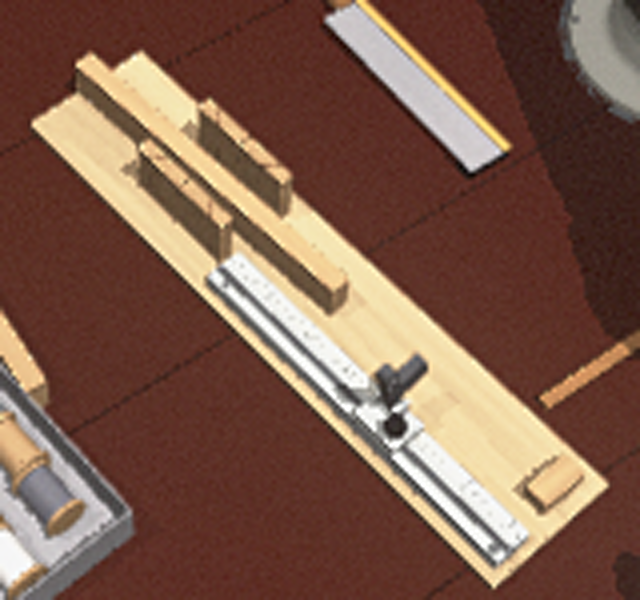

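```bash
cat > h.py <<'E'
import numpy as np, cv2
from scipy.spatial.transform import Rotation as Rot
def cast(c,uv,z):
    R,t,K=c["R"],c["t"],c["K"]; uv=np.atleast_2d(np.asarray(uv,float))
    d=np.c_[uv,np.ones(len(uv))]@np.linalg.inv(K).T@R
    C=-R.T@t; s=(z-C[2])/d[:,2]; return C+s[:,None]*d
def proj(c,X):
    p=np.atleast_2d(X)@c["R"].T+c["t"]; p=p@c["K"].T; return p[:,:2]/p[:,2:]
def wristcam(c,o):
    # R,t for wrist picture given pose
    T=np.eye(4); T[:3,:3]=Rot.from_euler('xyz',o["tcp_rot"],degrees=True).as_matrix(); T[:3,3]=o["ee_pos"]
    W=T@c["hand_eye"]; R=W[:3,:3].T; d=dict(K=c["K"],frame=c["frame"],range_z=c["range_z"],R=R,t=-R@W[:3,3]); return d
E
python3 - <<'E'
from h import *
c=dict(np.load("pics/top0.npz")); print("cam",-c["R"].T@c["t"])
f=cv2.cvtColor(c["frame"],cv2.COLOR_RGB2HSV)
m=((f[:,:,2]>110)).astype(np.uint8); m[:175]=0;m[250:]=0;m[:,:125]=0;m[:,350:]=0
k,l,s,_=cv2.connectedComponentsWithStats(m); i=1+np.argmax(s[1:,4]); print(s[i])
cn=max(cv2.findContours((l==i).astype(np.uint8),0,1)[0],key=cv2.contourArea)
r=cv2.minAreaRect(cn); b=cv2.boxPoints(r); print(b,r)
def up(p): return np.array(p)/3.4+[120,165]
for nm,z,p in [("corners",.012,[(36,98),(738,47),(752,210),(44,260)]),("fence face top",.032,[(40,152),(458,122)]),("fence back",.032,[(35,107),(456,78)]),("slat end/top",.057,[(346,152),(348,182)]),("slat tail",.057,[(757,110),(757,135)]),("knob",.067,[(190,101)]),("foot tip",.08,[(210,158)])]:
    print(nm,cast(c,up(np.array(p)-1.2),z).round(4).tolist())
E
```

```text
cam [ 0.46287873 -0.04211262  1.30462903]
[  129   178   215    64 10429]
[[127.49689 192.37372]
 [341.18744 176.92621]
 [344.7857  226.70224]
 [131.09515 242.14975]] ((236.14129638671875, 209.53797912597656), (49.90591812133789, 214.24815368652344), 85.86532592773438)
corners [[0.5614, 0.3465, 0.012], [0.6261, -0.2883, 0.012], [0.4792, -0.3025, 0.012], [0.416, 0.3312, 0.012]]
fence face top [[0.5119, 0.3342, 0.032], [0.5493, -0.0365, 0.032]]
fence back [[0.5518, 0.3409, 0.032], [0.5886, -0.0335, 0.032]]
slat end/top [[0.5186, 0.0601, 0.057], [0.4926, 0.0575, 0.057]]
slat tail [[0.5656, -0.2969, 0.057], [0.5438, -0.2971, 0.057]]
knob [[0.5585, 0.1962, 0.067]]
foot tip [[0.5091, 0.1743, 0.08]]
```

```bash
cat >> h.py <<'E'
def inc(o,target=None,d=None,yaw=None):
    R=Rot.from_euler('xyz',o["tcp_rot"],degrees=True).as_matrix()
    d=np.array(d) if d is not None else np.array(target)-o["ee_pos"]
    s=R.T@d/.025
    r=0 if yaw is None else -((yaw-o["tcp_rot"][2]+180)%360-180)/6
    print("inc",s.round(3).tolist(),"roll",round(r,3))
# coarse board frame
def st(o): print("t %.2f pos %s rot %s F %s T %s open %.4f"%(o["time"],o["ee_pos"].round(4),o["tcp_rot"].round(2),o["wrist_force"].round(2),o["torque"].round(3),o["opening"]))
E
python3 - <<'E'
from h import *
from workcell import *
o=get_obs(); inc(o,(.50,.10,.32),yaw=95.8)
c=camera("wrist"); print(c["hand_eye"].round(3),c["K"])
E
```

```text
inc [-10.696, 16.98, -3.121] roll -4.689
[[ 1.    -0.001  0.001  0.001]
 [ 0.001  0.948  0.318 -0.083]
 [-0.001 -0.318  0.948 -0.132]
 [ 0.     0.     0.     1.   ]] [[284.0228116    0.         253.28958307]
 [  0.         284.0228116  194.27879274]
 [  0.           0.           1.        ]]
```

Emit:
arm_command(increments=[[[-2,3.2,-3.1],-1],[[-4,6.4,-3.1],-2.2],[[-6,9.6,-3.1],-3.5],[[-8,12.7,-3.1],-4.7],[[-9.5,15.2,-3.1],-4.7]], claw=-1)

```text
time: 0.65
ee_pos: [0.3447, 0.3188, 0.3044]
tcp_rot: [-180.0, 0.0, 96.2]
wrist_force: [1.0, 0.0, 0.6]
opening: 0.0855
```

Run:
```python
from h import *
from workcell import *
o=get_obs(); st(o); inc(o,(.49,.10,.26),yaw=95.8)
```

```text
t 0.65 pos [0.3447 0.3188 0.3044] rot [-1.7999e+02  4.0000e-02  9.6160e+01] F [1.03 0.03 0.63] T [0.034 0.01  0.036] open 0.0855
inc [-9.322, 4.84, 1.782] roll 0.059
```

Emit:
arm_command(increments=[[[-1.8,0.9,0],0],[[-3.7,1.9,0.4],0],[[-5.6,2.9,0.8],0],[[-7.5,3.9,1.2],0.06],[[-9.3,4.8,1.8],0.06]])

```text
time: 1.15
ee_pos: [0.4803, 0.1131, 0.2643]
tcp_rot: [180.0, 0.0, 95.8]
wrist_force: [0.7, 0.6, 0.0]
opening: 0.085
```

Emit:
arm_command(increments=[[[0,0,0],0],[[0,0,0],0]])

```text
time: 1.35
ee_pos: [0.4804, 0.1121, 0.2636]
tcp_rot: [-180.0, 0.0, 95.6]
wrist_force: [0.8, 1.1, -0.1]
opening: 0.0852
```

```bash
cat > look.py <<'E'
import sys
from h import *
from workcell import *
n=sys.argv[1]; o=get_obs(); st(o); c=camera("wrist"); w=wristcam(c,o); np.savez(f"pics/{n}.npz",**w)
cv2.imwrite(f"pics/{n}.png",cv2.resize(c["frame"][:,:,::-1],None,fx=1.5,fy=1.5,interpolation=cv2.INTER_CUBIC))
E
python3 look.py w1
```

```text
t 1.35 pos [0.4804 0.1121 0.2636] rot [-1.7996e+02  3.0000e-02  9.5620e+01] F [ 0.77  1.08 -0.06] T [ 0.008 -0.042  0.019] open 0.0852
```

View pics/w1.png

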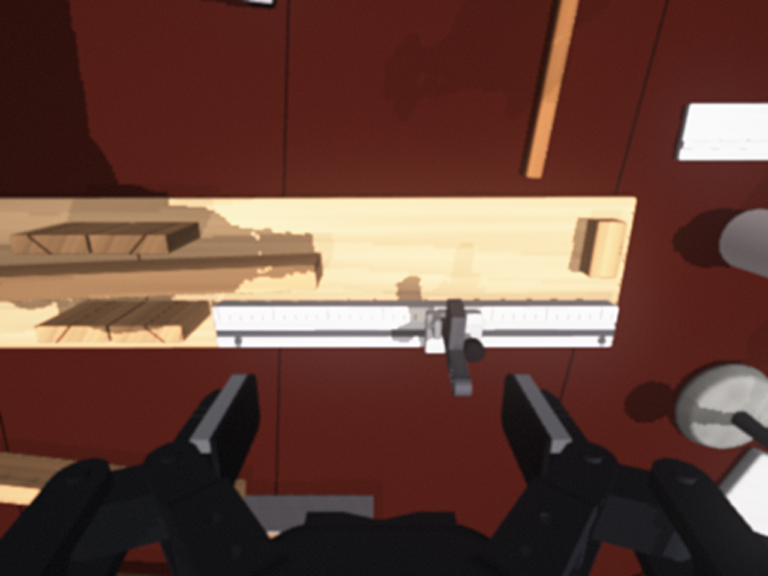

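Run:
```python
import cv2,numpy as np
c=np.load("pics/w1.npz"); f=c["frame"][:,:,::-1]
cv2.imwrite("pics/w1a.png",cv2.resize(f[170:275,260:390],None,fx=6,fy=5.5,interpolation=cv2.INTER_CUBIC))
cv2.imwrite("pics/w1b.png",cv2.resize(f[130:240,0:260],None,fx=3,fy=5,interpolation=cv2.INTER_CUBIC))
```

```text
(no output)
```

View pics/w1a.png

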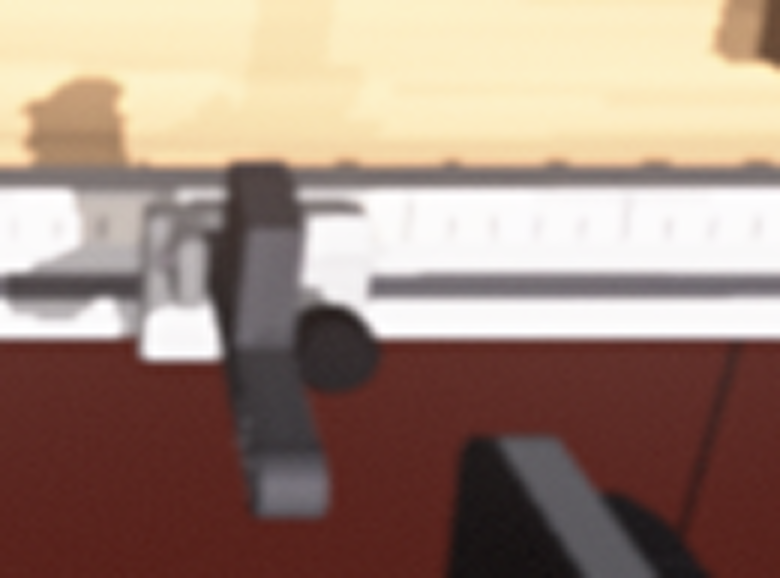

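View pics/w1b.png

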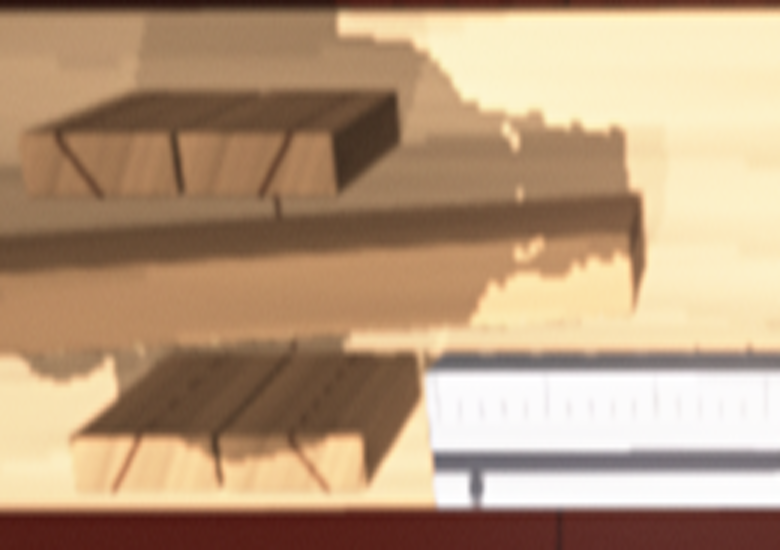

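```bash
cat >> h.py <<'E'
def deproj(c,u,v,win=1):
    r=c["range_z"][int(round(v))-win:int(round(v))+win+1,int(round(u))-win:int(round(u))+win+1]; r=np.median(r[r>0])
    p=np.linalg.inv(c["K"])@[u,v,1]*r; return c["R"].T@(p-c["t"])
E
python3 - <<'E'
from h import *
w=dict(np.load("pics/w1.npz"))
g=cv2.cvtColor(w["frame"],cv2.COLOR_RGB2GRAY).astype(float)
# fence front top edge, subpixel strongest positive gradient rows 196..210
pts=[]
for u in list(range(146,280,4))+list(range(330,408,4)):
    col=g[196:212,u-1:u+2].mean(1); d=np.diff(col); k=np.argmax(d)
    k0=min(max(k,1),len(d)-2); a,b,c_=d[k0-1:k0+2]; off=.5*(a-c_)/(a-2*b+c_) if (a-2*b+c_)!=0 else 0
    pts.append((u,196+k0+.5+off))
pts=np.array(pts); X=cast(w,pts,.032)
vx,vy,x0,y0=cv2.fitLine(X[:,:2].astype(np.float32),cv2.DIST_HUBER,0,.001,.001).ravel()
if vy<0: vx,vy=-vx,-vy
by=np.array([vx,vy]); bx=np.array([vy,-vx]); print("yaw",np.degrees(np.arctan2(-vx,vy)), "resid",np.abs((X[:,:2]-[x0,y0])@bx).max())
for n,uv in [("L",(142,203.5)),("R",(411.5,204))]:
    print(n,cast(w,[uv],.032), (cast(w,[uv],.032)[0,:2]-[x0,y0])@by)
L=(cast(w,[(142,203.5)],.032)[0,:2]-[x0,y0])@by; R=(cast(w,[(411.5,204)],.032)[0,:2]-[x0,y0])@by
O=np.array([x0,y0])+by*((L+.06)+(R-.31))/2; print("origin",O,"len",R-L)
np.savez("board.npz",O=O,bx=bx,by=by)
def B(p): p=np.asarray(p); return np.r_[(p[:2]-O)@bx,(p[:2]-O)@by,p[2]].round(4)
for n,u,v in [("tip",308.8,258),("tip",308.8,260),("rib",306,250),("knob",316,234)]: print(n,B(deproj(w,u,v)))
print("slat end edge top -x corner, +x",[B(p) for p in cast(w,[(640/3,130+193/5)],.057)])
print("bottom corner +x side",[B(p) for p in cast(w,[(634/3,130+312/5)],.012)])
print("tip corners",[B(p) for p in cast(w,[(260+257/6,170+515/5.5),(260+328/6,170+515/5.5)],.125)])
E
```

```text
yaw 5.6030197 resid 0.0011594856110466105
L [[ 0.54716199 -0.03267662  0.032     ]] -0.15443018810188405
R [[0.51224593 0.33355649 0.032     ]] 0.21346219402225153
origin [0.54167584 0.02601434] len 0.36789238212413555
tip [0.0261 0.1522 0.1288]
tip [0.0283 0.1523 0.1293]
rib [0.0216 0.1506 0.1198]
knob [0.0285 0.1731 0.067 ]
slat end edge top -x corner, +x [array([-0.0549,  0.0442,  0.057 ])]
bottom corner +x side [array([-0.0096,  0.0333,  0.012 ])]
tip corners [array([0.0354, 0.147 , 0.125 ]), array([0.0354, 0.1599, 0.125 ])]
```

```bash
cat >> h.py <<'E'
try:
    _b=np.load("board.npz"); O,bx,by=_b["O"],_b["bx"],_b["by"]
    def W(p): return np.r_[O+bx*p[0]+by*p[1],p[2]]
    def B(p): p=np.asarray(p); return np.r_[(p[:2]-O)@bx,(p[:2]-O)@by,p[2]].round(4)
except Exception: pass
E
cat > go.py <<'E'
import sys
from h import *
from workcell import *
o=get_obs(); st(o); print("board",B(o["ee_pos"]), "Fboard",np.round([o["wrist_force"][:2]@bx,o["wrist_force"][:2]@by,o["wrist_force"][2]],2))
a=[float(v) for v in sys.argv[1:]]
if len(a)>=3: inc(o,W(a[:3]),yaw=a[3] if len(a)>3 else None)
E
python3 go.py .025 .152 .15 95.6
```

```text
t 1.40 pos [0.4802 0.1131 0.2642] rot [1.7998e+02 1.0000e-02 9.5720e+01] F [-0.1   0.67  1.28] T [ 0.022 -0.021 -0.012] open 0.0859
board [-0.0527  0.0927  0.2642] Fboard [-0.04  0.68  1.28]
inc [2.369, 3.112, 4.569] roll 0.019
```

Emit:
arm_command(increments=[[[0.7,1,1.1],0],[[1.4,2,2.2],0],[[2.37,3.11,3.4],0],[[2.37,3.11,4.57],0],[[2.37,3.11,4.57],0]], claw=0.2, force=20)

```text
time: 1.9
ee_pos: [0.5494, 0.1815, 0.1458]
tcp_rot: [-179.6, 0.1, 95.9]
wrist_force: [-0.5, -0.4, -0.0]
opening: 0.0346
```

```bash
python3 look.py w2; python3 go.py .025 .152 .106 95.6
```

```text
t 1.90 pos [0.5494 0.1815 0.1458] rot [-1.7963e+02  9.0000e-02  9.5910e+01] F [-0.5  -0.45 -0.03] T [-0.037  0.079 -0.014] open 0.0346
t 1.95 pos [0.55   0.1811 0.1489] rot [-1.7982e+02  5.0000e-02  9.5860e+01] F [-0.12 -0.11  0.35] T [-0.006  0.01   0.054] open 0.0343
board [0.0235 0.1535 0.1489] Fboard [-0.13 -0.09  0.35]
inc [-0.059, 0.067, 1.714] roll 0.044
```

View pics/w2.png

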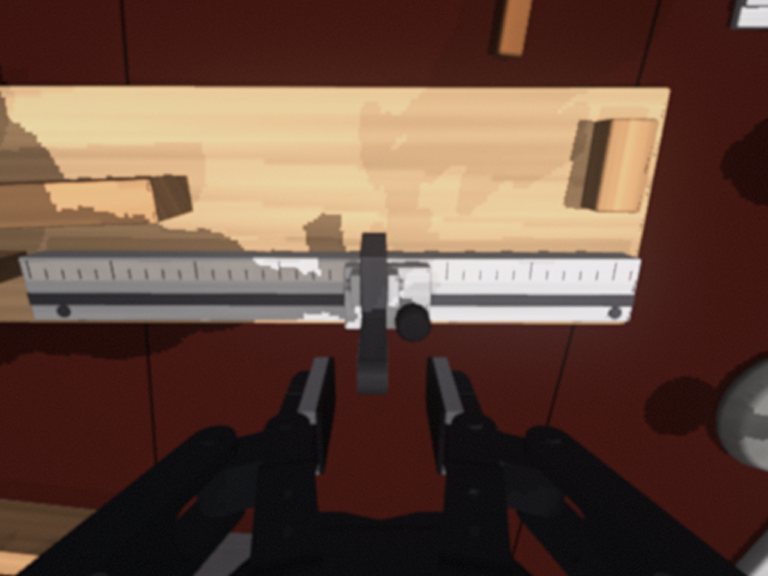

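Run:
```python
from h import *
w=dict(np.load("pics/w2.npz"))
g=cv2.cvtColor(w["frame"],cv2.COLOR_RGB2GRAY).astype(int)
for v in (246,250,254,257,259): print(v,g[v,232:266].tolist())
for v in (242,250,257): print(B(deproj(w,248.7,v)))
for v in (250,257):print([B(p) for p in cast(w,[(238.5,v),(258.5,v)],.128)])
f=w["frame"][:,:,::-1]
cv2.imwrite("pics/w2a.png",cv2.resize(f[150:280,190:320],None,fx=6,fy=4.5,interpolation=cv2.INTER_CUBIC))
```

```text
246 [38, 38, 37, 37, 39, 39, 43, 44, 46, 44, 43, 44, 43, 44, 44, 46, 44, 45, 44, 43, 44, 44, 45, 45, 44, 46, 45, 40, 38, 37, 36, 39, 39, 38]
250 [37, 36, 35, 36, 38, 41, 50, 55, 54, 56, 55, 55, 54, 55, 56, 55, 56, 54, 55, 56, 57, 55, 56, 55, 56, 55, 50, 42, 37, 37, 39, 37, 38, 37]
254 [37, 36, 38, 36, 37, 41, 47, 49, 53, 52, 52, 52, 52, 51, 53, 51, 50, 50, 51, 51, 50, 51, 49, 52, 50, 51, 49, 40, 34, 38, 38, 35, 36, 36]
257 [36, 36, 35, 36, 38, 41, 46, 48, 47, 48, 47, 49, 48, 47, 48, 48, 47, 48, 48, 49, 49, 48, 47, 49, 48, 46, 46, 41, 36, 36, 35, 36, 34, 38]
259 [36, 34, 35, 36, 35, 37, 41, 44, 43, 44, 43, 43, 43, 43, 45, 43, 43, 43, 42, 44, 44, 43, 44, 44, 44, 42, 40, 37, 36, 37, 35, 39, 34, 35]
[0.0216 0.1523 0.1246]
[0.0248 0.1524 0.1285]
[0.0288 0.1524 0.1297]
[array([0.0251, 0.1463, 0.128 ]), array([0.025 , 0.1582, 0.128 ])]
[array([0.0298, 0.1462, 0.128 ]), array([0.0298, 0.1582, 0.128 ])]
```

View pics/w2a.png

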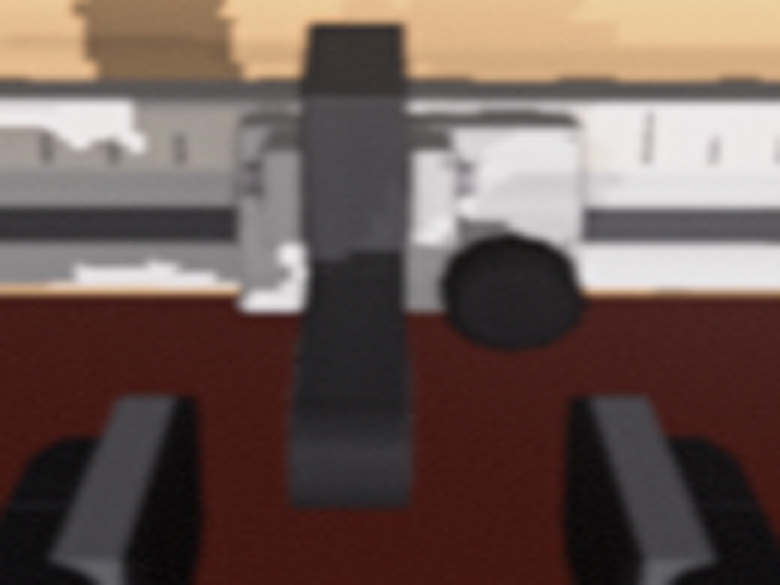

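Emit:
arm_command(increments=[[[-0.11,0.02,0.5],0.04],[[-0.11,0.02,1.1],0.04],[[-0.11,0.02,1.7],0.04],[[-0.11,0.02,1.7],0.04]], claw=0.5)

```text
time: 2.35
ee_pos: [0.5495, 0.1778, 0.1041]
tcp_rot: [-179.7, 0.1, 95.6]
wrist_force: [-0.2, 0.5, 0.3]
opening: 0.0214
```

```bash
python3 look.py w3; python3 go.py .0235 .1515 .1065 95.6;  python3 - <<'E'
from h import *
w=dict(np.load("pics/w3.npz"))
f=w["frame"][:,:,::-1]
cv2.imwrite("pics/w3a.png",cv2.resize(f[120:370,170:340],None,fx=4.5,fy=2.4,interpolation=cv2.INTER_CUBIC))
E
```

```text
t 2.35 pos [0.5495 0.1778 0.1041] rot [-1.7965e+02  8.0000e-02  9.5600e+01] F [-0.18  0.51  0.27] T [ 0.002  0.043 -0.052] open 0.0214
t 2.40 pos [0.55   0.1779 0.1053] rot [-1.7972e+02  7.0000e-02  9.5600e+01] F [-0.5   0.22  1.4 ] T [ 0.039 -0.01   0.016] open 0.0213
board [0.0231 0.1503 0.1053] Fboard [-0.47  0.27  1.4 ]
inc [0.046, 0.016, -0.047] roll -0.0
```

View pics/w3a.png

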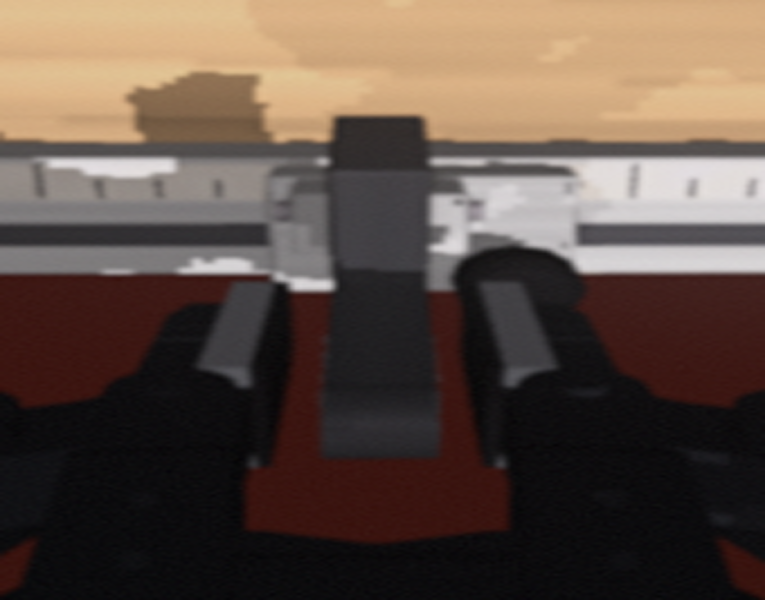

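Emit:
arm_command(increments=[[[0.03,0,-0.03],0],[[0.03,0,-0.03],0],[[0.03,0,-0.03],0]], claw=0.68)

```text
time: 2.7
ee_pos: [0.5502, 0.1787, 0.1067]
tcp_rot: [-179.8, 0.1, 95.6]
wrist_force: [-0.2, 0.2, -0.1]
opening: 0.0138
```

```bash
python3 look.py w4; python3 go.py .0235 .1515 .1065 95.6;  python3 - <<'E'
from h import *
w=dict(np.load("pics/w4.npz"))
f=w["frame"][:,:,::-1]
cv2.imwrite("pics/w4a.png",cv2.resize(f[170:310,205:305],None,fx=8,fy=4.2,interpolation=cv2.INTER_CUBIC))
E
```

```text
t 2.70 pos [0.5502 0.1787 0.1067] rot [-1.7977e+02  6.0000e-02  9.5600e+01] F [-0.21  0.15 -0.14] T [-0.042 -0.003 -0.013] open 0.0138
t 2.75 pos [0.5502 0.1787 0.1066] rot [-1.7977e+02  6.0000e-02  9.5600e+01] F [-0.64 -0.27 -0.14] T [ 0.04  -0.01   0.013] open 0.0133
board [0.0234 0.1512 0.1066] Fboard [-0.66 -0.21 -0.14]
inc [0.013, 0.005, 0.005] roll 0.0
```

View pics/w4a.png

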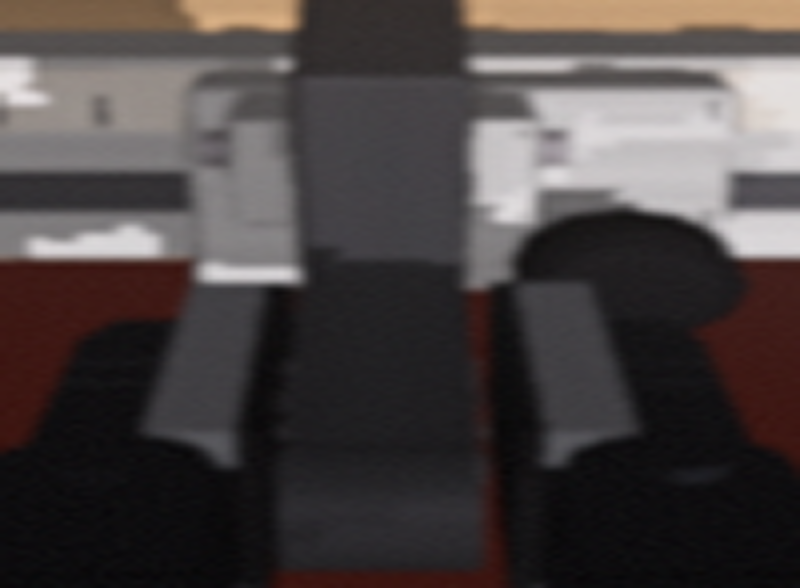

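Emit:
arm_command(increments=[[[-0.015,0,0],0],[[-0.015,0,0],0],[[-0.015,0,0],0]], claw=0.71)

```text
time: 3.05
ee_pos: [0.5503, 0.1784, 0.1067]
tcp_rot: [-179.8, 0.1, 95.6]
wrist_force: [0.2, -0.5, -0.5]
opening: 0.0122
```

```bash
python3 go.py
```

```text
t 3.05 pos [0.5503 0.1784 0.1067] rot [-1.7977e+02  6.0000e-02  9.5600e+01] F [ 0.16 -0.5  -0.51] T [-0.049  0.028  0.126] open 0.0122
board [0.0234 0.1508 0.1067] Fboard [ 0.11 -0.52 -0.51]
```

Emit:
arm_command(increments=[[[0,0,0],0],[[0,0,0],0],[[0,0,0],0]], claw=0.76)

```text
time: 3.35
ee_pos: [0.5503, 0.1783, 0.1067]
tcp_rot: [-179.8, 0.1, 95.6]
wrist_force: [-0.2, -0.7, 1.1]
opening: 0.0118
```

```bash
python3 go.py
```

```text
t 3.35 pos [0.5503 0.1783 0.1067] rot [-1.7978e+02  7.0000e-02  9.5590e+01] F [-0.23 -0.72  1.07] T [-0.303  0.021  0.011] open 0.0118
board [0.0235 0.1507 0.1067] Fboard [-0.3  -0.69  1.07]
```

Emit:
arm_command(increments=[[[0,-0.465,-0.055],0],[[0,-0.975,-0.02],0],[[0,-1.47,0.12],0],[[0,-1.925,0.35],0],[[0,-2.33,0.67],0]])

```text
time: 3.85
ee_pos: [0.4932, 0.1726, 0.0919]
tcp_rot: [180.0, 0.1, 95.6]
wrist_force: [2.0, -2.1, 7.1]
opening: 0.0113
```

```bash
python3 go.py; python3 look.py w5
```

```text
t 3.85 pos [0.4932 0.1726 0.0919] rot [1.7997e+02 6.0000e-02 9.5580e+01] F [ 2.02 -2.07  7.1 ] T [-0.568 -0.681 -0.021] open 0.0113
board [-0.0339  0.1506  0.0919] Fboard [ 1.8  -2.25  7.1 ]
t 3.85 pos [0.4932 0.1726 0.0919] rot [1.7997e+02 6.0000e-02 9.5580e+01] F [ 2.02 -2.07  7.1 ] T [-0.568 -0.681 -0.021] open 0.0113
```

View pics/w5.png

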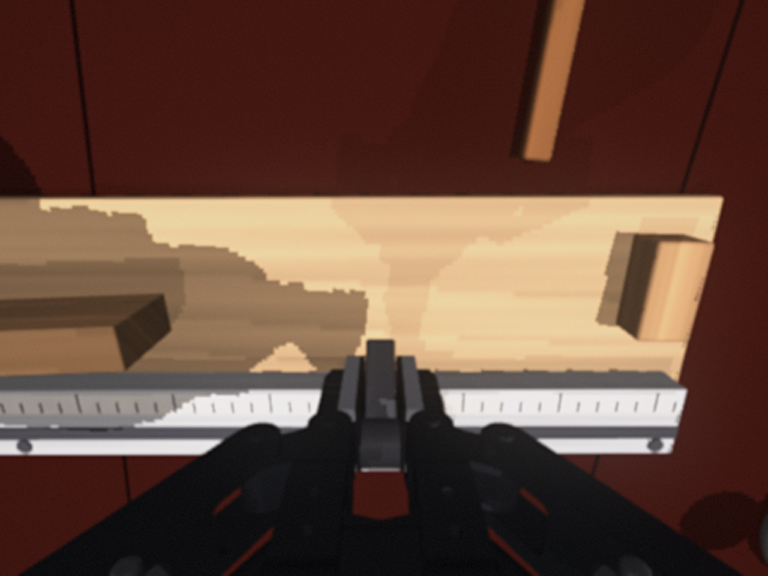

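Emit:
arm_command(increments=[[[0,-0.356,0.472],0],[[0,-0.6,0.92],0],[[0,-0.752,1.408],0],[[0,-0.79,1.7],0],[[0,-0.79,1.7],0]])

```text
time: 4.4
ee_pos: [0.4708, 0.1702, 0.0473]
tcp_rot: [-179.8, 0.1, 95.6]
wrist_force: [-3.8, -2.0, 1.1]
opening: 0.0113
```

```bash
python3 go.py -.054 .1506 .044
```

```text
t 4.40 pos [0.4708 0.1702 0.0473] rot [-1.7978e+02  8.0000e-02  9.5600e+01] F [-3.75 -1.99  1.07] T [-0.208  0.444  0.012] open 0.0113
board [-0.0565  0.1504  0.0473] Fboard [-3.93 -1.61  1.07]
inc [0.008, 0.1, 0.131] roll 0
```

Emit:
arm_command(increments=[[[0.01,0.08,0.07],0],[[0.01,0.08,0.13],0],[[0.01,0.08,0.13],0]])

```text
time: 4.7
ee_pos: [0.4709, 0.1702, 0.0438]
tcp_rot: [-179.5, 0.1, 95.6]
wrist_force: [-10.8, -2.5, 4.2]
opening: 0.0118
```

```bash
python3 go.py -.054 .1506 .044
```

```text
t 4.70 pos [0.4709 0.1702 0.0438] rot [-1.7955e+02  1.1000e-01  9.5610e+01] F [-10.81  -2.46   4.16] T [-0.534  1.686  0.023] open 0.0118
board [-0.0563  0.1504  0.0438] Fboard [-11.    -1.4    4.16]
inc [0.007, 0.093, -0.009] roll 0
```

Emit:
arm_command(increments=[[[0.02,-0.09,0.03],0],[[0.02,-0.09,0.06],0],[[0.02,-0.09,0.06],0]])

```text
time: 5.0
ee_pos: [0.4706, 0.1703, 0.0434]
tcp_rot: [-179.8, 0.2, 95.6]
wrist_force: [7.6, -5.0, 0.8]
opening: 0.0118
```

```bash
python3 go.py -.054 .1506 .044; python3 look.py w6
```

```text
t 5.00 pos [0.4706 0.1703 0.0434] rot [-1.7979e+02  1.7000e-01  9.5570e+01] F [ 7.64 -4.96  0.81] T [-0.785 -1.403  0.092] open 0.0118
board [-0.0566  0.1505  0.0434] Fboard [ 7.12 -5.68  0.81]
inc [0.002, 0.106, -0.023] roll 0
t 5.00 pos [0.4706 0.1703 0.0434] rot [-1.7979e+02  1.7000e-01  9.5570e+01] F [ 7.64 -4.96  0.81] T [-0.785 -1.403  0.092] open 0.0118
```

View pics/w6.png

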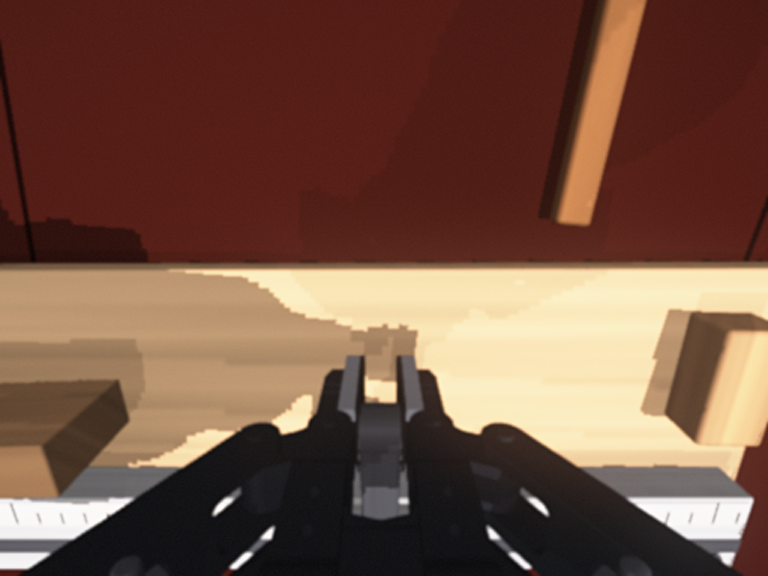

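Emit:
arm_command(increments=[[[-0.02,0.05,0.04],0],[[-0.02,0.05,0.08],0],[[-0.02,0.05,0.08],0]])

```text
time: 5.35
ee_pos: [0.471, 0.1701, 0.0417]
tcp_rot: [-179.7, 0.1, 95.6]
wrist_force: [-7.6, -1.1, 4.5]
opening: 0.0119
```

```bash
python3 go.py -.054 .1506 .044
```

```text
t 5.35 pos [0.471  0.1701 0.0417] rot [-1.7968e+02  1.2000e-01  9.5590e+01] F [-7.56 -1.08  4.49] T [0.025 1.131 0.022] open 0.0119
board [-0.0563  0.1503  0.0417] Fboard [-7.62 -0.34  4.49]
inc [0.01, 0.09, -0.094] roll 0
```

Emit:
arm_command(increments=[[[0,-0.025,0],0],[[0,-0.025,0],0]], claw=0.6)

```text
time: 5.55
ee_pos: [0.4705, 0.1703, 0.0418]
tcp_rot: [-179.7, 0.1, 95.6]
wrist_force: [0.2, 0.3, 0.2]
opening: 0.017
```

Emit:
arm_command(increments=[[[0,0,0],0],[[0,0,-0.8],0],[[0,0,-1.6],0],[[0,0,-1.6],0]], claw=0.4)

```text
time: 5.95
ee_pos: [0.4722, 0.1709, 0.0845]
tcp_rot: [-179.9, 0.0, 95.6]
wrist_force: [0.2, -0.4, -0.6]
opening: 0.0257
```

```bash
python3 go.py -.054 .1506 .07; python3 look.py w7
```

```text
t 5.95 pos [0.4722 0.1709 0.0845] rot [-1.7994e+02  4.0000e-02  9.5590e+01] F [ 0.17 -0.36 -0.58] T [-0.03   0.007  0.02 ] open 0.0257
board [-0.055   0.1509  0.0845] Fboard [ 0.13 -0.38 -0.58]
inc [-0.013, 0.041, 0.578] roll 0
t 5.95 pos [0.4722 0.1709 0.0845] rot [-1.7994e+02  4.0000e-02  9.5590e+01] F [ 0.17 -0.36 -0.58] T [-0.03   0.007  0.02 ] open 0.0257
```

View pics/w7.png

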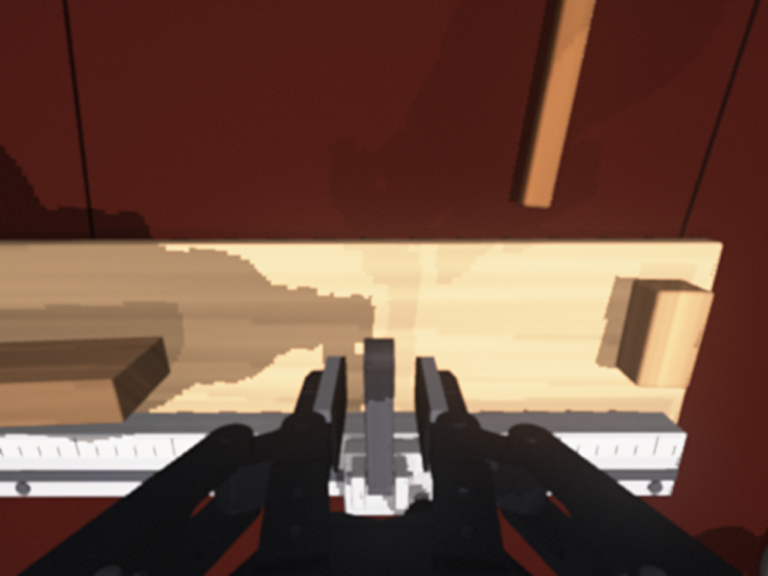

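Emit:
arm_command(increments=[[[0,0,0],0],[[0,0,0],0],[[0,0,0.3],0],[[0,0,0.5],0],[[0,0,0.5],0]], claw=1)

```text
time: 6.5
ee_pos: [0.4711, 0.1706, 0.0702]
tcp_rot: [-179.8, 0.1, 95.6]
wrist_force: [-3.6, -0.7, 4.5]
opening: -0.0002
```

```bash
python3 go.py -.054 .1506 .07
```

```text
t 6.50 pos [0.4711 0.1706 0.0702] rot [-1.7979e+02  6.0000e-02  9.5600e+01] F [-3.55 -0.66  4.55] T [-0.161  0.842 -0.017] open -0.0002
board [-0.0561  0.1508  0.0702] Fboard [-3.6  -0.31  4.55]
inc [-0.009, 0.086, 0.009] roll 0
```

Emit:
arm_command(increments=[[[0,0,0.04],0],[[0,0,0.04],0]])

```text
time: 6.7
ee_pos: [0.4711, 0.1707, 0.0699]
tcp_rot: [-179.8, 0.0, 95.6]
wrist_force: [-4.9, -1.3, 12.4]
opening: 0.0003
```

Emit:
arm_command(increments=[[[0,0,0.06],0],[[0,0,0.06],0]])

```text
time: 6.9
ee_pos: [0.4711, 0.1707, 0.0696]
tcp_rot: [-179.9, 0.0, 95.6]
wrist_force: [-7.5, -2.4, 16.5]
opening: 0.0
```

Emit:
arm_command(increments=[[[0,0,-1],0],[[0,0,-2.6],0],[[0,0,-3.4],0]], claw=-0.2)

```text
time: 7.2
ee_pos: [0.4719, 0.1711, 0.157]
tcp_rot: [180.0, -0.0, 95.6]
wrist_force: [-0.2, 0.3, -0.8]
opening: 0.0433
```

```bash
python3 - <<'E'
from h import *
w=dict(np.load("pics/w1.npz"))
print("end top +x",B(cast(w,[(634/3,130+312/5)],.057)[0]),"end bot -x",B(cast(w,[(640/3,130+193/5)],.012)[0]),"end top -x",B(cast(w,[(630/3,130+232/5)],.057)[0]))
print("top left edge -x/+x at u=1",B(cast(w,[(1,130+270/5)],.057)[0]),B(cast(w,[(1,130+348/5)],.057)[0]))
c=dict(np.load("pics/top0.npz"))
def up(p): return np.array(p)/3.4+[120,165]
for p in [(346,152),(348,182),(757,110),(757,135)]: print(B(cast(c,up(np.array(p)-1.2),.057)[0]))
E
python3 go.py -.04 -.02 .12 5.6
```

```text
end top +x [-0.0243  0.0403  0.057 ] end bot -x [-0.0442  0.0377  0.012 ] end top -x [-0.0451  0.0396  0.057 ]
top left edge -x/+x at u=1 [-0.0355 -0.2202  0.057 ] [-0.015 -0.226  0.057]
[-0.0196  0.0362  0.057 ]
[-0.0457  0.0361  0.057 ]
[-0.0077 -0.3237  0.057 ]
[-0.0294 -0.3217  0.057 ]
t 7.20 pos [0.4719 0.1711 0.157 ] rot [ 1.7998e+02 -1.0000e-02  9.5610e+01] F [-0.23  0.33 -0.76] T [ 0.023 -0.072  0.024] open 0.0433
board [-0.0552  0.1512  0.157 ] Fboard [-0.2   0.35 -0.76]
inc [-6.847, 0.608, 1.477] roll 15.002
```

```bash
python3 - <<'E'
from workcell import *
print(get_obs()["q"].round(1))
E
python3 go.py -.0323 -.02 .15 187.7
```

```text
[19.9 -2.5 -6.9 85.5  0.  14.3]
t 7.20 pos [0.4719 0.1711 0.157 ] rot [ 1.7998e+02 -1.0000e-02  9.5610e+01] F [-0.23  0.33 -0.76] T [ 0.023 -0.072  0.024] open 0.0433
board [-0.0552  0.1512  0.157 ] Fboard [-0.2   0.35 -0.76]
inc [-6.847, 0.916, 0.278] roll -15.348
```

Emit:
arm_command(increments=[[[-1.4,0.2,0],-1.4],[[-2.8,0.4,0],-2.8],[[-4.2,0.6,0],-4.2],[[-5.6,0.8,0],-5.6],[[-6.85,0.92,0],-7]])

```text
time: 7.7
ee_pos: [0.5119, 0.0013, 0.1562]
tcp_rot: [180.0, -0.0, 137.9]
wrist_force: [-0.2, 0.4, 0.7]
opening: 0.051
```

Emit:
arm_command(increments=[[[0,0,0],-1.4],[[0,0,0],-2.8],[[0,0,0],-4.2],[[0,0,0],-5.6],[[0,0,0],-7]])

```text
time: 8.2
ee_pos: [0.512, 0.0013, 0.1554]
tcp_rot: [180.0, -0.0, -179.7]
wrist_force: [-0.2, 0.8, 0.6]
opening: 0.0513
```

```bash
python3 go.py -.0323 -.02 .12 187.7
```

```text
t 8.20 pos [0.512  0.0013 0.1554] rot [ 1.7999e+02 -2.0000e-02 -1.7972e+02] F [-0.25  0.78  0.58] T [ 0.042  0.053 -0.03 ] open 0.0513
board [-0.032  -0.0217  0.1554] Fboard [-0.17  0.8   0.58]
inc [0.018, 0.067, 1.417] roll -1.236
```

Emit:
arm_command(increments=[[[0,0,0.5],-1.24],[[0,0,1],-1.24],[[0,0,1],-1.24]])

```text
time: 8.5
ee_pos: [0.511, 0.0013, 0.128]
tcp_rot: [180.0, -0.2, -172.5]
wrist_force: [-0.9, 0.3, 0.1]
opening: 0.0516
```

```bash
python3 look.py w8; python3 go.py -.0323 -.02 .05 187.7
```

```text
t 8.50 pos [0.511  0.0013 0.128 ] rot [ 179.96   -0.21 -172.51] F [-0.93  0.25  0.06] T [-0.008 -0.038  0.063] open 0.0516
t 8.55 pos [0.5113 0.0013 0.1291] rot [ 1.7997e+02 -1.5000e-01 -1.7249e+02] F [ 0.14 -0.19  0.79] T [-0.009  0.001 -0.019] open 0.0510
board [-0.0327 -0.0216  0.1291] Fboard [ 0.12 -0.21  0.79]
inc [-0.024, 0.064, 3.164] roll -0.032
```

View pics/w8.png

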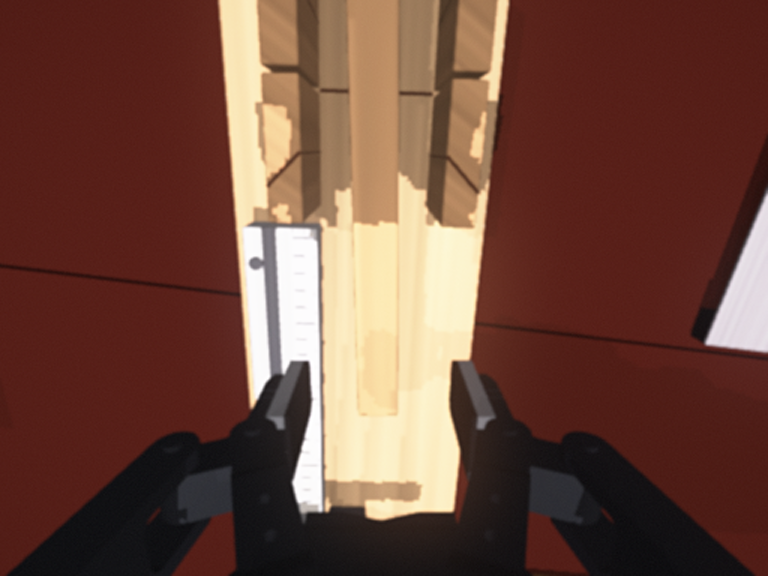

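Emit:
arm_command(increments=[[[0,0,0],1.4],[[0,0,0],2.8],[[0,0,0],4.2],[[0,0,0],5.6],[[0,0,0],7]])

```text
time: 9.05
ee_pos: [0.5115, 0.0013, 0.1296]
tcp_rot: [-179.9, -0.1, 145.0]
wrist_force: [-0.3, 0.3, 0.7]
opening: 0.0509
```

Emit:
arm_command(increments=[[[0,0,0],1.4],[[0,0,0],2.8],[[0,0,0],4.2],[[0,0,0],5.6],[[0,0,0],7]])

```text
time: 9.55
ee_pos: [0.5117, 0.0013, 0.13]
tcp_rot: [-179.9, -0.0, 102.5]
wrist_force: [0.9, 0.3, -0.1]
opening: 0.0513
```

Emit:
arm_command(increments=[[[0,0,0],1.4],[[0,0,0],2.8],[[0,0,0],4.2],[[0,0,0],5.6],[[0,0,0],7]])

```text
time: 10.05
ee_pos: [0.5119, 0.0014, 0.1305]
tcp_rot: [-180.0, 0.0, 59.9]
wrist_force: [-0.2, -0.6, -0.3]
opening: 0.0515
```

Emit:
arm_command(increments=[[[0,0,0],1.4],[[0,0,0],2.8],[[0,0,0],4.2],[[0,0,0],5.6],[[0,0,0],7]])

```text
time: 10.55
ee_pos: [0.5121, 0.0013, 0.1309]
tcp_rot: [-180.0, 0.0, 17.4]
wrist_force: [1.2, 0.7, 0.4]
opening: 0.0511
```

```bash
python3 go.py -.0323 -.02 .13 7.7
```

```text
t 10.55 pos [0.5121 0.0013 0.1309] rot [-1.7998e+02  1.0000e-02  1.7420e+01] F [1.21 0.67 0.44] T [-0.047 -0.02  -0.011] open 0.0511
board [-0.0318 -0.0217  0.1309] Fboard [1.27 0.55 0.44]
inc [-0.006, -0.069, 0.037] roll 1.621
```

Emit:
arm_command(increments=[[[0,-0.06,0],1.3],[[0,-0.06,0],1.62],[[0,-0.06,0],1.62]])

```text
time: 10.85
ee_pos: [0.5119, 0.0028, 0.1314]
tcp_rot: [-180.0, -0.0, 7.5]
wrist_force: [-0.7, -0.2, 0.3]
opening: 0.0512
```

```bash
python3 go.py -.0323 -.02 .05 7.7; python3 look.py w9
```

```text
t 10.85 pos [0.5119 0.0028 0.1314] rot [-1.7998e+02 -3.0000e-02  7.5500e+00] F [-0.74 -0.19  0.3 ] T [-0.039  0.053  0.027] open 0.0512
board [-0.0319 -0.0202  0.1314] Fboard [-0.75 -0.12  0.3 ]
inc [-0.018, -0.006, 3.254] roll -0.025
t 10.85 pos [0.5119 0.0028 0.1314] rot [-1.7998e+02 -3.0000e-02  7.5500e+00] F [-0.74 -0.19  0.3 ] T [-0.039  0.053  0.027] open 0.0512
```

View pics/w9.png

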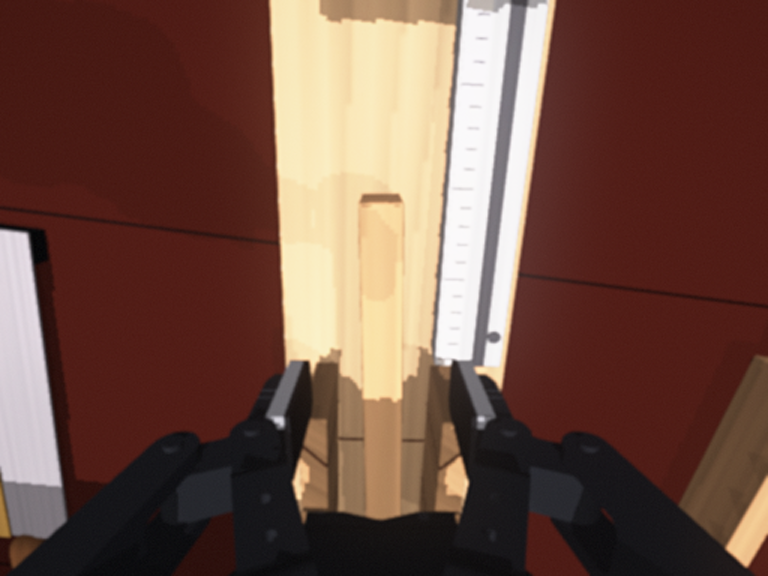

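Emit:
arm_command(increments=[[[0,0,1],0],[[0,0,2],0],[[0,0,2.8],0],[[0,0,3.37],0],[[0,0,3.37],0]])

```text
time: 11.4
ee_pos: [0.5109, 0.0028, 0.0453]
tcp_rot: [-180.0, 0.1, 7.7]
wrist_force: [0.0, -0.0, -0.1]
opening: 0.0514
```

```bash
python3 go.py -.0323 -.02 .0465 7.6; python3 look.py w10
```

```text
t 11.40 pos [0.5109 0.0028 0.0453] rot [-1.7996e+02  1.4000e-01  7.6600e+00] F [ 0.04 -0.02 -0.07] T [-0.007  0.026 -0.   ] open 0.0514
board [-0.0329 -0.0201  0.0453] Fboard [ 0.04 -0.03 -0.07]
inc [0.025, -0.002, -0.047] roll 0.01
t 11.40 pos [0.5109 0.0028 0.0453] rot [-1.7996e+02  1.4000e-01  7.6600e+00] F [ 0.04 -0.02 -0.07] T [-0.007  0.026 -0.   ] open 0.0514
```

View pics/w10.png

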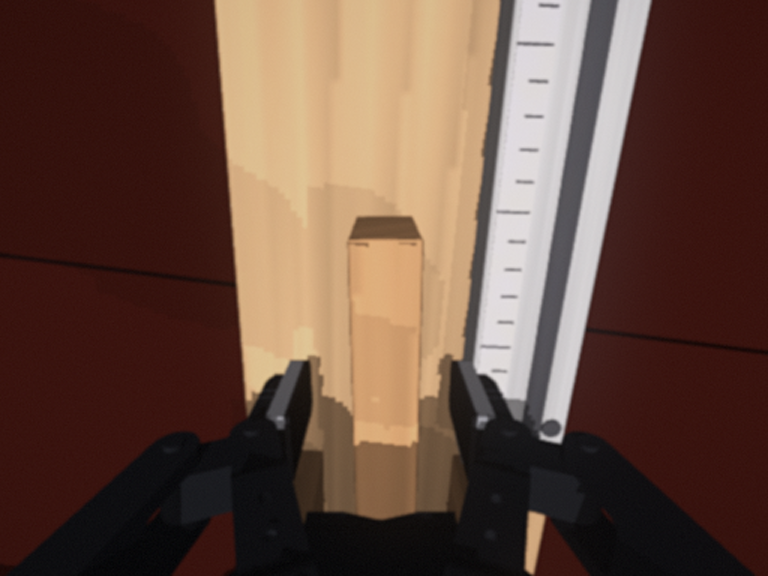

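Emit:
arm_command(increments=[[[0.05,0,-0.03],0],[[0.05,0,-0.03],0],[[0.05,0,-0.03],0],[[0.05,0,-0.03],0],[[0.05,0,-0.03],0]], claw=1, force=25)

```text
time: 11.95
ee_pos: [0.5136, 0.003, 0.0488]
tcp_rot: [-180.0, -0.1, 7.7]
wrist_force: [-0.5, 0.3, 6.7]
opening: 0.0217
```

```bash
python3 go.py -.0125 -.02 .0465 5.6; python3 look.py w11
```

```text
t 11.95 pos [0.5136 0.003  0.0488] rot [-1.7999e+02 -8.0000e-02  7.6700e+00] F [-0.51  0.28  6.68] T [-0.02   0.054  0.074] open 0.0217
board [-0.0302 -0.0202  0.0488] Fboard [-0.48  0.32  6.68]
inc [0.707, 0.019, 0.093] roll 0.344
t 11.95 pos [0.5136 0.003  0.0488] rot [-1.7999e+02 -8.0000e-02  7.6700e+00] F [-0.51  0.28  6.68] T [-0.02   0.054  0.074] open 0.0217
```

View pics/w11.png

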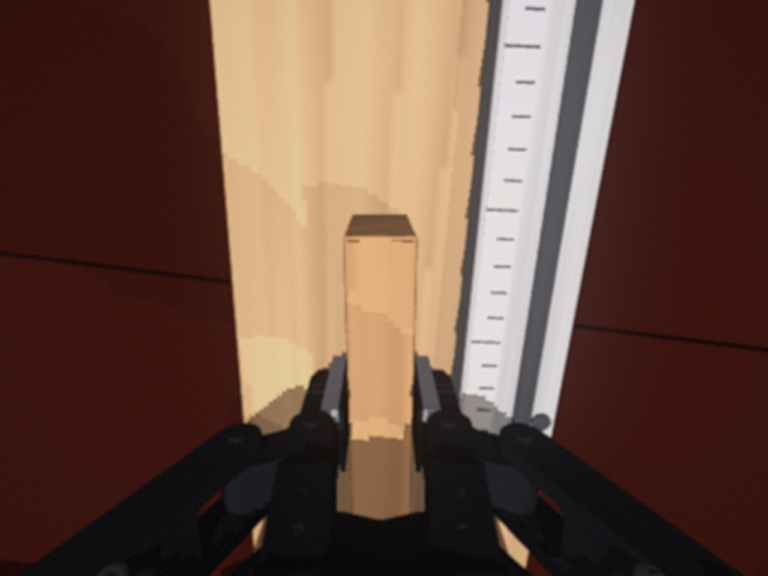

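```bash
cat > rel.py <<'E'
import sys
from h import *
# relative angle of slat top right edge vs fence front top edge, and gap
w=dict(np.load(f"pics/{sys.argv[1]}.npz")); r0,r1=int(sys.argv[2]),int(sys.argv[3]); 
g=cv2.GaussianBlur(cv2.cvtColor(w["frame"],cv2.COLOR_RGB2GRAY),(3,3),0).astype(float)
def edge(u0,u1,rows,sign,z,name):
    pts=[]
    for i,v in enumerate(rows):
        a=int(np.interp(v,[rows[0],rows[-1]],[u0[0],u0[1]])); b=int(np.interp(v,[rows[0],rows[-1]],[u1[0],u1[1]]))
        d=np.diff(g[v,a:b+1])*sign; k=int(np.clip(np.argmax(d),1,len(d)-2)); p,q,r=d[k-1:k+2]; den=p-2*q+r
        pts.append((a+k+.5+(.5*(p-r)/den if den else 0),v))
    pts=np.array(pts); X=cast(w,pts,z)[:,:2]
    l=cv2.fitLine(X.astype(np.float32),cv2.DIST_HUBER,0,.001,.001).ravel()
    vx,vy=(l[:2] if l[1]>0 else -l[:2]); n=np.array([vy,-vx]); print(name,"yaw",np.degrees(np.arctan2(-vx,vy)).round(3),"resid",np.abs((X-l[2:])@n).mean().round(5),"px",pts[0].round(1),pts[-1].round(1))
    return l[2:],np.array([vx,vy]),n
E
cat > rel11.py <<'E'
exec(open("rel.py").read())
# fence edge: dark face -> white top (positive gradient)
p,d,n=edge((318,300),(335,318),list(range(20,260,4)),1,.032,"fence")
E
python3 - <<'E'
import numpy as np,cv2
w=np.load("pics/w11.npz")
g=cv2.cvtColor(w["frame"],cv2.COLOR_RGB2GRAY)
for v in (10,60,120,180,230): print(v,[(u,int(g[v,u])) for u in range(295,345)][::1] if 0 else g[v,295:345].tolist())
for v in (165,200,225): print(v,g[v,222:236].tolist(),g[v,268:290].tolist())
E
```

```text
10 [187, 185, 183, 183, 183, 183, 181, 181, 180, 178, 178, 175, 170, 164, 164, 165, 168, 169, 172, 171, 174, 174, 176, 177, 177, 179, 180, 181, 177, 156, 114, 79, 75, 78, 77, 75, 73, 84, 120, 170, 198, 208, 205, 206, 218, 221, 220, 221, 221, 220]
60 [181, 181, 180, 180, 178, 180, 182, 181, 176, 176, 178, 180, 180, 179, 180, 178, 177, 178, 180, 180, 180, 181, 182, 179, 161, 119, 86, 76, 79, 81, 77, 76, 92, 140, 187, 209, 212, 214, 218, 224, 223, 224, 224, 223, 224, 223, 224, 223, 222, 222]
120 [192, 193, 193, 192, 193, 190, 183, 181, 179, 180, 180, 180, 179, 179, 181, 181, 180, 179, 162, 120, 86, 77, 77, 77, 76, 82, 113, 164, 198, 212, 213, 213, 222, 226, 225, 225, 225, 226, 225, 221, 208, 178, 163, 160, 157, 152, 147, 149, 152, 156]
180 [178, 176, 176, 178, 177, 180, 179, 177, 178, 180, 177, 156, 116, 85, 77, 76, 76, 78, 77, 86, 132, 182, 207, 213, 216, 224, 226, 226, 226, 226, 225, 225, 226, 226, 226, 227, 227, 227, 227, 227, 227, 226, 227, 227, 227, 225, 222, 215, 215, 212]
230 [176, 176, 176, 175, 174, 175, 172, 159, 127, 89, 75, 74, 75, 76, 96, 145, 189, 209, 214, 218, 225, 227, 227, 227, 227, 227, 227, 226, 222, 223, 221, 223, 222, 221, 222, 221, 219, 217, 218, 220, 215, 212, 209, 209, 208, 209, 210, 211, 210, 210]
165 [181, 181, 181, 182, 182, 179, 166, 152, 161, 174, 176, 177, 177, 179] [183, 182, 181, 183, 182, 182, 181, 179, 171, 158, 161, 182, 187, 185, 183, 182, 180, 180, 177, 178, 180, 184]
200 [183, 181, 180, 179, 181, 179, 178, 167, 154, 167, 184, 187, 188, 189] [182, 182, 181, 181, 179, 179, 180, 170, 151, 152, 175, 184, 185, 188, 190, 192, 192, 192, 191, 189, 187, 186]
225 [181, 180, 180, 179, 178, 179, 178, 177, 167, 157, 162, 171, 175, 175] [169, 171, 173, 176, 178, 178, 169, 155, 152, 174, 184, 186, 187, 190, 191, 191, 190, 188, 186, 184, 184, 185]
```

```bash
cat > rel11.py <<'E'
exec(open("rel.py").read())
p,d,n=edge((329,304),(336,313),list(range(10,232,4)),1,.032,"fence top edge")
p2,d2,n2=edge((321,301),(328,308),list(range(10,232,4)),-1,.012,"fence foot edge")
g=255-g
def ridge(u0,u1,rows,z,name):
    pts=[]
    for v in rows:
        a,b=u0,u1
        d=g[v,a:b+1]; k=int(np.clip(np.argmax(d),1,len(d)-2)); p,q,r=d[k-1:k+2]; den=p-2*q+r
        pts.append((a+k+(.5*(p-r)/den if den else 0),v))
    X=cast(w,np.array(pts),z)[:,:2]; l=cv2.fitLine(X.astype(np.float32),cv2.DIST_HUBER,0,.001,.001).ravel()
    vx,vy=(l[:2] if l[1]>0 else -l[:2]); print(name,"yaw",np.degrees(np.arctan2(-vx,vy)).round(3),"px",np.round(pts[0],1),np.round(pts[-1],1),B(np.r_[X[0],z]))
ridge(226,234,range(164,232,3),.057,"slat L"); ridge(273,281,range(164,232,3),.057,"slat R")
print(np.r_[p,0], B(np.r_[p,.032]),B(np.r_[p2,.012]))
E
python3 rel11.py w11 0 0; python3 go.py
```

```text
fence top edge yaw 5.678 resid 2e-05 px [333.4  10. ] [310. 230.]
fence foot edge yaw 5.646 resid 0.00025 px [324.7  10. ] [303.1 230. ]
slat L yaw 7.755 px [229.2 164. ] [231.2 230. ] [-0.0437  0.0353  0.057 ]
slat R yaw 7.754 px [277.2 164. ] [275.5 230. ] [-0.0224  0.036   0.057 ]
[0.5374645  0.07956115 0.        ] [0.001  0.0537 0.032 ] [0.0012 0.0506 0.012 ]
t 12.00 pos [0.5136 0.003  0.0488] rot [-1.7999e+02 -9.0000e-02  7.6600e+00] F [-0.49 -0.17  5.77] T [-0.019  0.062  0.067] open 0.0212
board [-0.0302 -0.0202  0.0488] Fboard [-0.51 -0.12  5.77]
```

Emit:
arm_command(increments=[[[0.15,0,0],0.1],[[0.3,0.01,0],0.2],[[0.5,0.02,0],0.347],[[0.7,0.025,0],0.347],[[0.7,0.025,0],0.347]])

```text
time: 12.5
ee_pos: [0.532, 0.0047, 0.0488]
tcp_rot: [-180.0, -0.1, 5.6]
wrist_force: [2.0, -0.5, 0.2]
opening: 0.0211
```

```bash
python3 go.py; python3 look.py w12; sed -i 's/^p,d,n=.*//; s/^p2,d2.*//; s/^print(np.r_.*//; s/^ridge.*//' rel11.py; cp rel11.py relf.py
python3 - <<'E'
import numpy as np,cv2
w=np.load("pics/w12.npz")
g=cv2.cvtColor(w["frame"],cv2.COLOR_RGB2GRAY)
for v in (10,60,120,180,230): print(v,g[v,275:315].tolist())
for v in (165,200,225): print(v,g[v,222:240].tolist(),g[v,262:290].tolist())
E
```

```text
t 12.50 pos [0.532  0.0047 0.0488] rot [-1.80e+02 -1.20e-01  5.59e+00] F [ 1.99 -0.45  0.25] T [-0.058 -0.254 -0.016] open 0.0211
board [-0.0118 -0.0202  0.0488] Fboard [ 1.94 -0.65  0.25]
t 12.50 pos [0.532  0.0047 0.0488] rot [-1.80e+02 -1.20e-01  5.59e+00] F [ 1.99 -0.45  0.25] T [-0.058 -0.254 -0.016] open 0.0211
10 [178, 179, 179, 177, 157, 113, 77, 82, 127, 178, 201, 209, 212, 217, 219, 219, 219, 220, 221, 219, 220, 220, 219, 220, 220, 220, 220, 220, 219, 220, 220, 220, 220, 220, 219, 221, 219, 221, 218, 217]
60 [180, 182, 178, 157, 107, 79, 93, 142, 188, 211, 213, 215, 220, 222, 224, 224, 222, 223, 223, 223, 223, 223, 223, 223, 225, 223, 222, 222, 223, 222, 222, 224, 223, 222, 222, 222, 221, 217, 216, 213]
120 [178, 169, 137, 95, 83, 128, 183, 207, 215, 218, 223, 224, 224, 224, 224, 224, 224, 224, 225, 225, 224, 226, 226, 225, 226, 224, 225, 225, 225, 225, 224, 225, 223, 219, 216, 214, 212, 212, 210, 208]
180 [177, 162, 131, 120, 158, 196, 211, 216, 224, 224, 225, 225, 225, 224, 224, 224, 224, 224, 224, 224, 225, 224, 225, 225, 224, 224, 225, 224, 223, 221, 216, 213, 213, 208,
[... 243 characters left out ...]
0, 182, 180, 181, 181, 179, 165, 148, 156, 172, 174, 176, 176, 178, 179, 181, 184, 184] [181, 180, 182, 182, 182, 183, 182, 182, 181, 181, 182, 180, 180, 181, 170, 136, 101, 135, 188, 210, 212, 215, 221, 225, 224, 223, 224, 225]
200 [175, 178, 180, 181, 180, 180, 177, 165, 151, 164, 181, 187, 186, 188, 187, 188, 186, 187] [182, 181, 183, 180, 180, 180, 182, 180, 180, 180, 180, 179, 180, 169, 138, 100, 125, 173, 195, 202, 207, 214, 215, 215, 215, 215, 215, 214]
225 [170, 173, 176, 177, 178, 179, 179, 175, 166, 153, 157, 169, 173, 174, 174, 173, 173, 173] [165, 166, 166, 169, 174, 176, 178, 179, 181, 183, 185, 185, 181, 158, 125, 124, 161, 187, 182, 165, 148, 145, 146, 145, 144, 146, 144, 144]
```

View pics/w12.png

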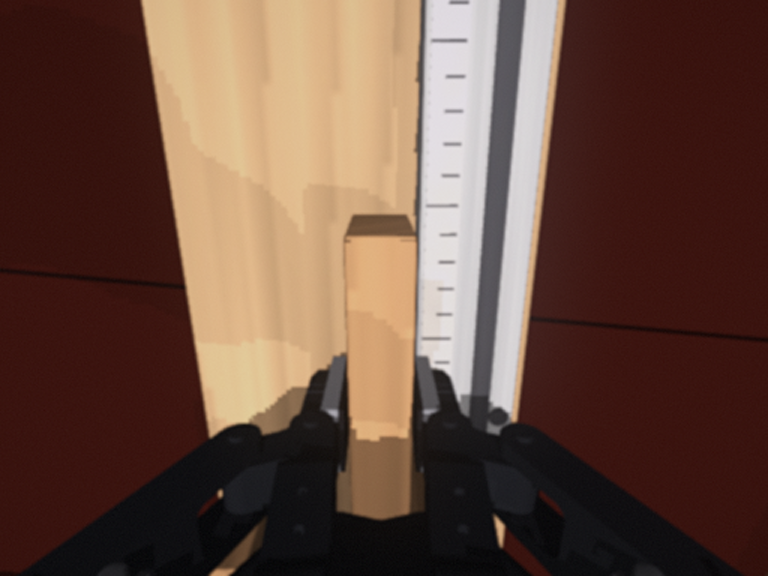

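```bash
cat > r12.py <<'E'
exec(open("relf.py").read())
g=255-g
p,d,n=edge((280,276),(286,282),list(range(10,140,3)),1,.032,"fence top edge")
g=255-g
ridge(226,234,range(164,232,3),.057,"slat L"); ridge(274,280,range(164,205,3),.057,"slat R")
for uv in [(277.3,165),(276.3,200)]: q=cast(w,[uv],.057)[0]; print("gap", (p-q[:2])@n, B(q))
print(B(np.r_[p,.032]))
E
python3 r12.py w12 0 0
```

```text
fence top edge yaw 5.723 resid 3e-05 px [283.3  10. ] [279.9 139. ]
slat L yaw 5.773 px [229.2 164. ] [231.2 230. ] [-0.0233  0.0356  0.057 ]
slat R yaw 5.598 px [278. 164.] [277.1 203. ] [-0.0017  0.0356  0.057 ]
gap 0.0031951615336296493 [-0.002   0.0351  0.057 ]
gap 0.0032673826467066085 [-0.002   0.0187  0.057 ]
[0.0011 0.0776 0.032 ]
```

Emit:
arm_command(increments=[[[0.08,0,0],0.01],[[0.08,0,0],0.01]])

```text
time: 12.75
ee_pos: [0.5338, 0.005, 0.0489]
tcp_rot: [-180.0, -0.1, 5.5]
wrist_force: [-1.2, 0.0, 2.3]
opening: 0.0212
```

Emit:
arm_command(increments=[[[0.04,0,0],0],[[0.04,0,0],0]])

```text
time: 12.95
ee_pos: [0.5348, 0.005, 0.0489]
tcp_rot: [-180.0, -0.1, 5.5]
wrist_force: [-2.2, 0.7, 2.8]
opening: 0.0212
```

Emit:
arm_command(increments=[[[0.04,0,0],0],[[0.04,0,0],0]])

```text
time: 13.15
ee_pos: [0.5349, 0.005, 0.0489]
tcp_rot: [180.0, -0.0, 5.5]
wrist_force: [-5.7, -0.9, 6.3]
opening: 0.0212
```

```bash
python3 go.py
```

```text
t 13.15 pos [0.5349 0.005  0.0489] rot [ 1.80e+02 -1.00e-02  5.53e+00] F [-5.73 -0.91  6.28] T [-0.178  1.461 -0.043] open 0.0212
board [-0.0088 -0.0203  0.0489] Fboard [-5.79 -0.35  6.28]
```

```bash
python3 look.py w13
python3 - <<'E'
import numpy as np,cv2
w=np.load("pics/w13.npz")
cv2.imwrite("pics/w13a.png",cv2.resize(w["frame"][130:270,210:300,::-1],None,fx=8,fy=4,interpolation=cv2.INTER_CUBIC))
E
python3 go.py
```

```text
t 13.15 pos [0.5349 0.005  0.0489] rot [ 1.80e+02 -1.00e-02  5.53e+00] F [-5.73 -0.91  6.28] T [-0.178  1.461 -0.043] open 0.0212
t 13.20 pos [0.5349 0.005  0.0489] rot [-1.80e+02 -2.00e-02  5.54e+00] F [-6.83  0.04  5.93] T [-0.193  1.477 -0.006] open 0.0213
board [-0.0088 -0.0202  0.0489] Fboard [-6.79  0.71  5.93]
```

View pics/w13a.png

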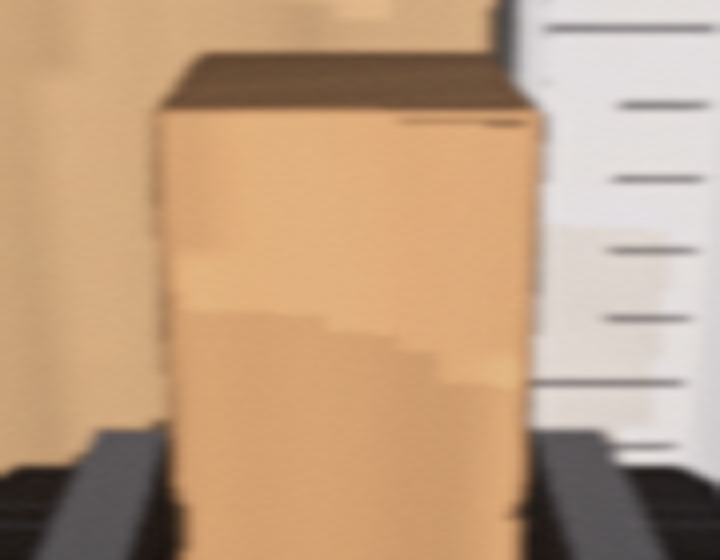

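Emit:
arm_command(increments=[[[0.03,-0.4,0],0],[[0.03,-1,0],0],[[0.03,-1.6,0],0],[[0.03,-2.2,0],0],[[0.03,-2.4,0],0]])

```text
time: 13.7
ee_pos: [0.529, 0.0641, 0.0489]
tcp_rot: [179.8, 0.1, 5.5]
wrist_force: [-6.8, -12.0, 6.5]
opening: 0.0216
```

```bash
python3 go.py; python3 look.py w14
```

```text
t 13.70 pos [0.529  0.0641 0.0489] rot [1.7981e+02 8.0000e-02 5.5300e+00] F [ -6.8  -11.98   6.45] T [-2.152  1.277  0.11 ] open 0.0216
board [-0.0089  0.0392  0.0489] Fboard [ -7.94 -11.26   6.45]
t 13.70 pos [0.529  0.0641 0.0489] rot [1.7981e+02 8.0000e-02 5.5300e+00] F [ -6.8  -11.98   6.45] T [-2.152  1.277  0.11 ] open 0.0216
```

View pics/w14.png

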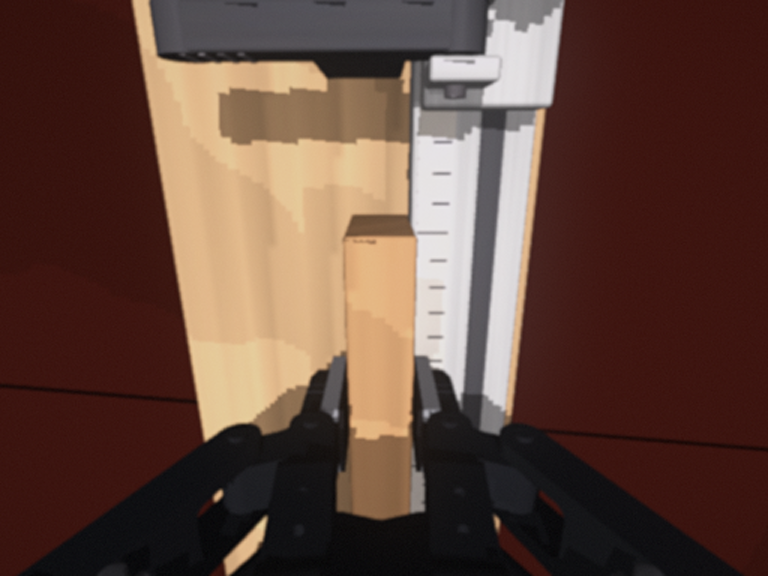

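```bash
python3 - <<'E'
from h import *
w=dict(np.load("pics/w14.npz"))
print("slat end top",B(cast(w,[(253,158.7)],.057)[0]),"bottom",B(cast(w,[(253,143.3)],.012)[0]))
print("arm lower edge",B(cast(w,[(200,40.5)],.045)[0]), "arm top edge",B(cast(w,[(200,36)],.059)[0]),"foot bottom",B(cast(w,[(240,51)],.014)[0]))
g=cv2.cvtColor(w["frame"],cv2.COLOR_RGB2GRAY)
print(g[25:60,180].tolist(),g[25:60,240].tolist())
print(g[136:166,253].tolist())
E
python3 go.py
```

```text
slat end top [-0.0098  0.0975  0.057 ] bottom [-0.0099  0.0974  0.012 ]
arm lower edge [-0.0322  0.1459  0.045 ] arm top edge [-0.0298  0.145   0.059 ] foot bottom [-0.0166  0.1462  0.014 ]
[81, 83, 85, 84, 84, 84, 82, 74, 62, 46, 32, 27, 29, 27, 37, 81, 141, 184, 194, 195, 194, 193, 192, 192, 192, 191, 191, 192, 191, 191, 191, 191, 191, 192, 188] [83, 83, 83, 83, 83, 85, 80, 69, 51, 37, 28, 27, 27, 28, 27, 27, 29, 26, 29, 28, 27, 29, 28, 28, 26, 31, 50, 85, 110, 115, 118, 118, 117, 117, 118]
[174, 174, 175, 173, 174, 171, 150, 107, 84, 85, 85, 88, 87, 93, 93, 92, 92, 89, 89, 87, 101, 135, 171, 188, 189, 190, 191, 190, 190, 189]
t 13.75 pos [0.529  0.0646 0.0489] rot [1.7985e+02 8.0000e-02 5.5500e+00] F [-6.66 -5.92  6.24] T [-0.924  1.427  0.006] open 0.0213
board [-0.0089  0.0396  0.0489] Fboard [-7.2  -5.24  6.24]
```

Emit:
arm_command(increments=[[[0.015,-0.4,-0.02],0],[[0.015,-0.8,-0.02],0],[[0.015,-1.2,-0.02],0],[[0.015,-1.5,-0.02],0],[[0.015,-1.6,-0.02],0]])

```text
time: 14.25
ee_pos: [0.5249, 0.1049, 0.0489]
tcp_rot: [179.8, 0.1, 5.6]
wrist_force: [-4.5, -5.4, 2.3]
opening: 0.0211
```

```bash
python3 go.py; python3 look.py w15;python3 go.py
python3 - <<'E'
from h import *
w=dict(np.load("pics/w15.npz"))
cv2.imwrite("pics/w15a.png",cv2.resize(w["frame"][80:260,180:340,::-1],None,fx=5,fy=3.3,interpolation=cv2.INTER_CUBIC))
E
```

```text
t 14.25 pos [0.5249 0.1049 0.0489] rot [1.798e+02 1.400e-01 5.580e+00] F [-4.46 -5.45  2.32] T [-0.95   0.817 -0.005] open 0.0211
board [-0.009   0.0801  0.0489] Fboard [-4.97 -4.99  2.32]
t 14.25 pos [0.5249 0.1049 0.0489] rot [1.798e+02 1.400e-01 5.580e+00] F [-4.46 -5.45  2.32] T [-0.95   0.817 -0.005] open 0.0211
t 14.30 pos [0.5249 0.105  0.0489] rot [1.7982e+02 1.4000e-01 5.5900e+00] F [-4.   -1.14  2.52] T [-0.247  0.841  0.037] open 0.0216
board [-0.0089  0.0803  0.0489] Fboard [-4.09 -0.74  2.52]
```

View pics/w15a.png

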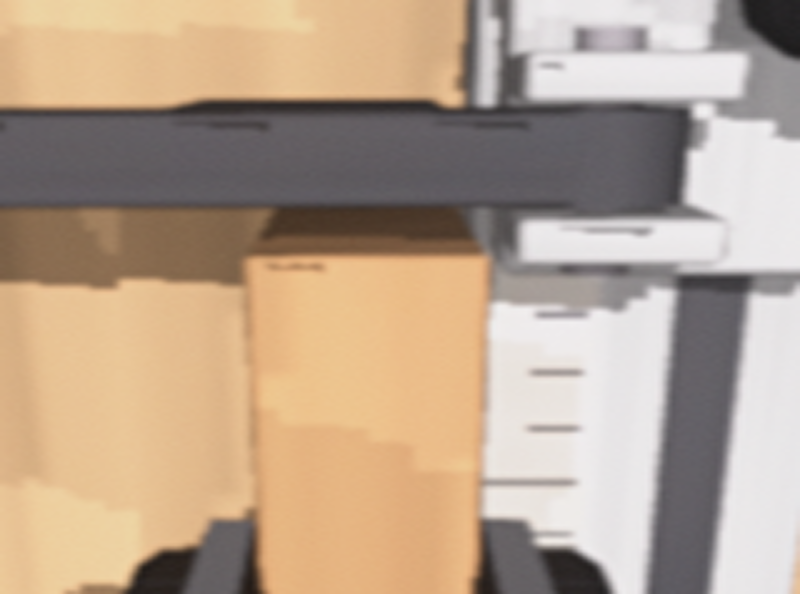

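Run:
```python
from h import *
w=dict(np.load("pics/w15.npz"))
print("C",B(-w["R"].T@w["t"]))
g=cv2.cvtColor(w["frame"],cv2.COLOR_RGB2GRAY)
print(g[136:166,250].tolist(), g[130:160,205].tolist())
a=B(cast(w,[(253,157.0)],.057)[0]); b=B(cast(w,[(205,142.7)],.059)[0]); print(a,b,b[1]-a[1],B(cast(w,[(205,142.7)],.045)[0]))
```

```text
C [-0.0094  0.1637  0.1803]
[93, 92, 96, 95, 89, 80, 63, 55, 55, 57, 60, 60, 61, 62, 65, 75, 87, 92, 90, 93, 106, 144, 183, 197, 199, 199, 199, 199, 200, 199] [93, 92, 93, 91, 93, 92, 91, 92, 95, 93, 91, 83, 80, 96, 109, 113, 115, 112, 114, 113, 113, 114, 114, 115, 113, 114, 113, 114, 115, 114]
[-0.0099  0.1391  0.057 ] [-0.0303  0.1457  0.059 ] 0.006599999999999995 [-0.0327  0.1436  0.045 ]
```

Emit:
arm_command(increments=[[[0.015,-0.08,0],0],[[0.015,-0.16,0],0],[[0.015,-0.16,0],0]])

```text
time: 14.6
ee_pos: [0.5245, 0.1089, 0.0489]
tcp_rot: [179.7, 0.2, 5.6]
wrist_force: [-4.3, -6.2, 3.0]
opening: 0.0211
```

```bash
python3 go.py
```

```text
t 14.60 pos [0.5245 0.1089 0.0489] rot [179.75   0.18   5.58] F [-4.32 -6.21  3.05] T [-0.957  0.904  0.057] open 0.0211
board [-0.009   0.0841  0.0489] Fboard [-4.91 -5.76  3.05]
```

Emit:
arm_command(increments=[[[0.005,-0.03,-0.01],0],[[0.005,-0.05,-0.01],0]])

```text
time: 14.8
ee_pos: [0.5244, 0.1103, 0.0489]
tcp_rot: [179.7, 0.2, 5.6]
wrist_force: [-2.5, -2.7, 1.1]
opening: 0.0216
```

```bash
python3 go.py
```

```text
t 14.80 pos [0.5244 0.1103 0.0489] rot [179.74   0.2    5.59] F [-2.45 -2.75  1.1 ] T [-0.439  0.531 -0.022] open 0.0216
board [-0.009   0.0855  0.0489] Fboard [-2.71 -2.5   1.1 ]
```

Emit:
arm_command(increments=[[[0.01,-0.03,0],0],[[0.01,-0.05,0],0]])

```text
time: 15.0
ee_pos: [0.5243, 0.1112, 0.0489]
tcp_rot: [179.7, 0.2, 5.6]
wrist_force: [-3.9, -6.2, 2.1]
opening: 0.0213
```

```bash
python3 go.py
```

```text
t 15.00 pos [0.5243 0.1112 0.0489] rot [179.67   0.24   5.58] F [-3.93 -6.17  2.09] T [-1.072  0.708  0.019] open 0.0213
board [-0.009   0.0864  0.0489] Fboard [-4.51 -5.75  2.09]
```

Emit:
arm_command(increments=[[[0.005,-0.03,0],0],[[0.005,-0.03,0],0]])

```text
time: 15.2
ee_pos: [0.5243, 0.1114, 0.0489]
tcp_rot: [179.6, 0.2, 5.6]
wrist_force: [-4.8, -6.8, 2.2]
opening: 0.0215
```

```bash
python3 go.py; python3 look.py w16;python3 go.py
python3 - <<'E'
from h import *
w=dict(np.load("pics/w16.npz"))
cv2.imwrite("pics/w16a.png",cv2.resize(w["frame"][80:260,180:340,::-1],None,fx=5,fy=3.3,interpolation=cv2.INTER_CUBIC))
E
```

```text
t 15.20 pos [0.5243 0.1114 0.0489] rot [179.59   0.25   5.56] F [-4.8  -6.85  2.22] T [-1.103  0.663  0.048] open 0.0215
board [-0.009   0.0867  0.0489] Fboard [-5.44 -6.34  2.22]
t 15.20 pos [0.5243 0.1114 0.0489] rot [179.59   0.25   5.56] F [-4.8  -6.85  2.22] T [-1.103  0.663  0.048] open 0.0215
t 15.25 pos [0.5243 0.1114 0.0489] rot [179.59   0.25   5.56] F [-3.46 -7.23  2.68] T [-1.161  0.641  0.007] open 0.0214
board [-0.009   0.0867  0.0489] Fboard [-4.15 -6.86  2.68]
```

View pics/w16a.png

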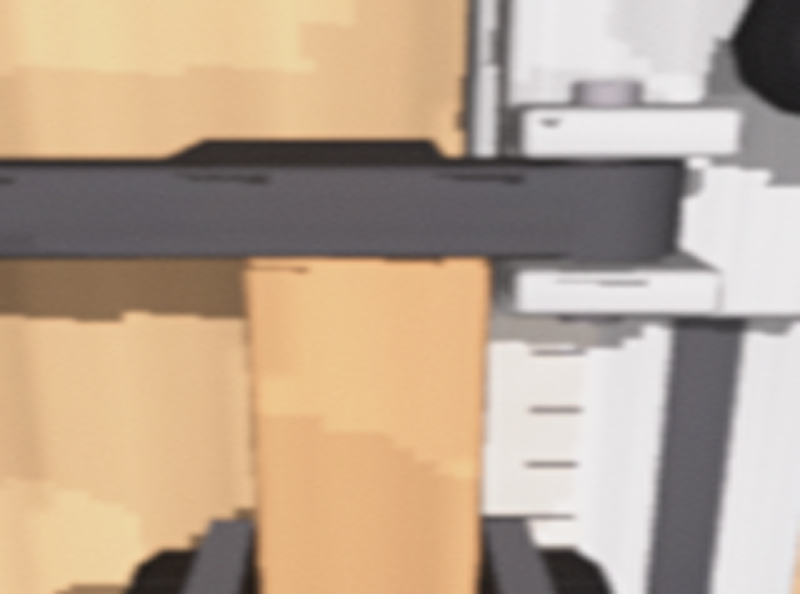

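Emit:
arm_command(increments=[[[0.01,-0.02,0],0]])

```text
time: 15.35
ee_pos: [0.5243, 0.1115, 0.0489]
tcp_rot: [179.5, 0.3, 5.5]
wrist_force: [-4.3, -6.2, 2.6]
opening: 0.0213
```

```bash
python3 go.py
```

```text
t 15.35 pos [0.5243 0.1115 0.0489] rot [179.52   0.27   5.54] F [-4.33 -6.21  2.63] T [-1.113  0.787  0.108] open 0.0213
board [-0.0089  0.0867  0.0489] Fboard [-4.92 -5.76  2.63]
```

Emit:
arm_command(increments=[[[0.01,-0.02,0],0]])

```text
time: 15.45
ee_pos: [0.5243, 0.1114, 0.0489]
tcp_rot: [179.4, 0.3, 5.5]
wrist_force: [-3.9, -6.8, 1.6]
opening: 0.0216
```

```bash
python3 go.py
```

```text
t 15.45 pos [0.5243 0.1114 0.0489] rot [179.44   0.31   5.52] F [-3.92 -6.81  1.65] T [-1.097  0.767  0.04 ] open 0.0216
board [-0.009   0.0867  0.0489] Fboard [-4.57 -6.4   1.65]
```

Emit:
arm_command(increments=[[[0.01,-0.03,0],0],[[0.01,-0.04,0],0]])

```text
time: 15.65
ee_pos: [0.5243, 0.1115, 0.0489]
tcp_rot: [179.3, 0.3, 5.5]
wrist_force: [-3.8, -10.6, 3.6]
opening: 0.0212
```

```bash
python3 go.py
```

```text
t 15.65 pos [0.5243 0.1115 0.0489] rot [179.31   0.34   5.49] F [ -3.79 -10.62   3.64] T [-1.867  0.739  0.105] open 0.0212
board [-0.009   0.0867  0.0489] Fboard [ -4.8  -10.2    3.64]
```

Emit:
arm_command(increments=[[[0.01,0,0],0],[[0.01,0,0],0]])

```text
time: 15.85
ee_pos: [0.5243, 0.1114, 0.0489]
tcp_rot: [179.3, 0.4, 5.5]
wrist_force: [-4.3, -4.6, 3.3]
opening: 0.0214
```

```bash
python3 go.py
```

```text
t 15.85 pos [0.5243 0.1114 0.0489] rot [179.29   0.36   5.49] F [-4.29 -4.62  3.29] T [-0.574  0.833  0.079] open 0.0214
board [-0.009   0.0867  0.0489] Fboard [-4.72 -4.18  3.29]
```

Emit:
arm_command(increments=[[[0.005,0.005,-0.005],0],[[0.005,0.005,-0.005],0]], claw=0.43)

```text
time: 16.05
ee_pos: [0.5249, 0.1118, 0.0492]
tcp_rot: [179.3, 0.3, 5.5]
wrist_force: [-0.5, -0.1, -0.8]
opening: 0.0244
```

```bash
python3 go.py
```

```text
t 16.05 pos [0.5249 0.1118 0.0492] rot [179.33   0.3    5.51] F [-0.49 -0.14 -0.81] T [ 0.012 -0.005  0.039] open 0.0244
board [-0.0083  0.087   0.0492] Fboard [-0.51 -0.09 -0.81]
```

Emit:
arm_command(increments=[[[0,0,0],0],[[0,0,0],0],[[0,0,-0.8],0],[[0,0,-2],0],[[0,0,-3],0]], claw=0.1)

```text
time: 16.55
ee_pos: [0.5253, 0.1128, 0.1254]
tcp_rot: [179.3, 0.3, 5.5]
wrist_force: [1.0, -0.1, 0.0]
opening: 0.038
```

```bash
python3 go.py; python3 look.py w17;python3 - <<'E'
from h import *
w=dict(np.load("pics/w17.npz"))
cv2.imwrite("pics/w17a.png",cv2.resize(w["frame"][80:280,160:360,::-1],None,fx=4,fy=3,interpolation=cv2.INTER_CUBIC))
E
```

```text
t 16.55 pos [0.5253 0.1128 0.1254] rot [179.34   0.28   5.51] F [ 0.98 -0.13  0.02] T [-0.02  -0.091 -0.004] open 0.0380
board [-0.0079  0.088   0.1254] Fboard [ 0.96 -0.22  0.02]
t 16.55 pos [0.5253 0.1128 0.1254] rot [179.34   0.28   5.51] F [ 0.98 -0.13  0.02] T [-0.02  -0.091 -0.004] open 0.0380
```

View pics/w17a.png

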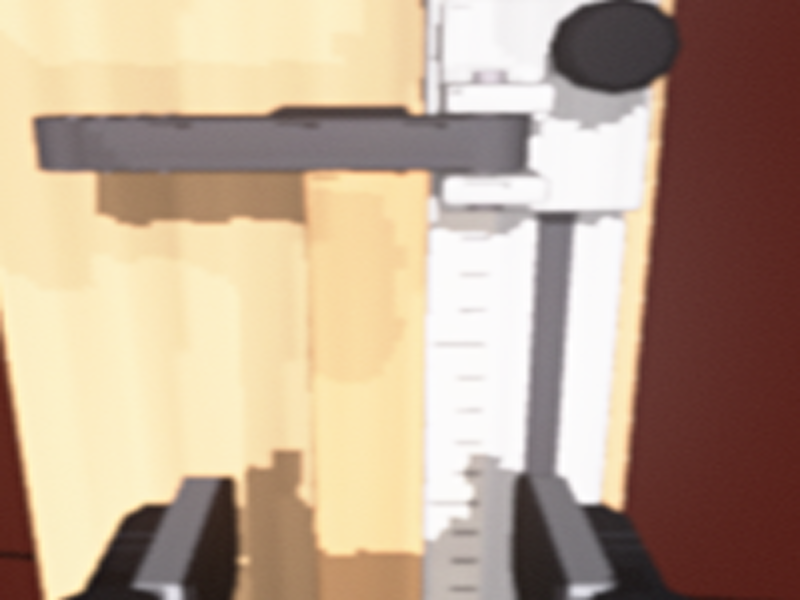

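```bash
python3 go.py -.056 .1507 .125 95.6
```

```text
t 16.60 pos [0.5268 0.1131 0.1298] rot [ 1.7938e+02 -3.0000e-02  5.5100e+00] F [ 0.58 -0.34  3.5 ] T [-0.007  0.043 -0.021] open 0.0385
board [-0.0063  0.0882  0.1298] Fboard [ 0.54 -0.4   3.5 ]
inc [-1.992, -2.5, 0.165] roll -15.015
```

Emit:
arm_command(increments=[[[-0.4,-0.5,0],-1.4],[[-0.8,-1,0],-2.8],[[-1.2,-1.5,0],-4.2],[[-1.6,-2,0],-5.6],[[-2,-2.5,0],-7]])

```text
time: 17.1
ee_pos: [0.4707, 0.1711, 0.1291]
tcp_rot: [179.5, 0.4, 47.9]
wrist_force: [0.3, 0.5, -0.3]
opening: 0.0379
```

Emit:
arm_command(increments=[[[0,0,0],-1.4],[[0,0,0],-2.8],[[0,0,0],-4.2],[[0,0,0],-5.6],[[0,0,0],-7]])

```text
time: 17.6
ee_pos: [0.4707, 0.1713, 0.129]
tcp_rot: [179.9, 0.6, 90.2]
wrist_force: [1.0, 0.6, 0.1]
opening: 0.0384
```

```bash
python3 go.py -.056 .1505 .09 95.6
```

```text
t 17.60 pos [0.4707 0.1713 0.129 ] rot [179.88   0.59  90.21] F [1.02 0.62 0.08] T [0.072 0.02  0.009] open 0.0384
board [-0.0564  0.1515  0.129 ] Fboard [1.08 0.51 0.08]
inc [-0.021, 0.017, 1.561] roll -0.898
```

Emit:
arm_command(increments=[[[-0.02,0.02,0.5],-0.9],[[-0.02,0.02,1],-0.9],[[-0.02,0.02,1.5],-0.9],[[-0.02,0.02,1.5],-0.9]], claw=0.4)

```text
time: 18.0
ee_pos: [0.4703, 0.17, 0.0892]
tcp_rot: [-179.9, 0.6, 95.5]
wrist_force: [-0.9, -0.3, 0.6]
opening: 0.0255
```

```bash
python3 look.py w18;python3 go.py -.056 .1505 .044 95.6
python3 - <<'E'
from h import *
w=dict(np.load("pics/w18.npz"))
cv2.imwrite("pics/w18a.png",cv2.resize(w["frame"][190:350,150:360,::-1],None,fx=3.8,fy=3.6,interpolation=cv2.INTER_CUBIC))
E
```

```text
t 18.00 pos [0.4703 0.17   0.0892] rot [-179.89    0.64   95.48] F [-0.88 -0.34  0.61] T [-0.041 -0.004 -0.018] open 0.0255
t 18.05 pos [0.4707 0.1701 0.0904] rot [-179.96    0.63   95.51] F [-0.04  0.4  -0.35] T [-0.01   0.006  0.029] open 0.0259
board [-0.0566  0.1504  0.0904] Fboard [ 0.    0.4  -0.35]
inc [0.025, 0.024, 1.856] roll -0.016
```

View pics/w18a.png

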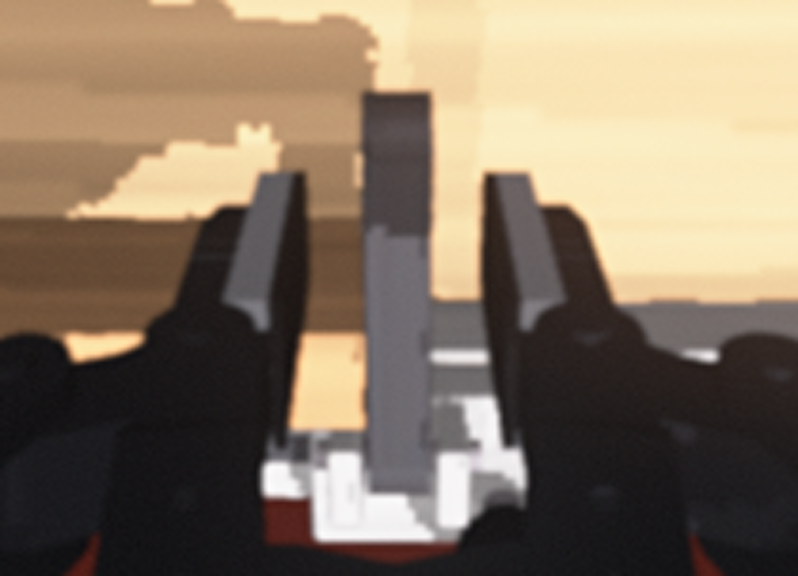

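Emit:
arm_command(increments=[[[0.02,0.01,0.6],0],[[0.02,0.01,1.2],0],[[0.02,0.01,1.8],0],[[0.02,0.01,1.83],0]], claw=0.5)

```text
time: 18.45
ee_pos: [0.4695, 0.1696, 0.0418]
tcp_rot: [-179.7, 0.7, 95.5]
wrist_force: [0.8, -0.2, 0.6]
opening: 0.0218
```

```bash
python3 look.py w19;python3 go.py -.056 .1505 .044 95.6
python3 - <<'E'
from h import *
w=dict(np.load("pics/w19.npz"))
cv2.imwrite("pics/w19a.png",cv2.resize(w["frame"][190:350,150:360,::-1],None,fx=3.8,fy=3.6,interpolation=cv2.INTER_CUBIC))
E
```

```text
t 18.45 pos [0.4695 0.1696 0.0418] rot [-179.74    0.68   95.49] F [ 0.8  -0.18  0.63] T [-0.04   0.003 -0.007] open 0.0218
t 18.50 pos [0.4699 0.1698 0.043 ] rot [-179.81    0.67   95.5 ] F [-0.08  0.35  0.47] T [-0.015 -0.006 -0.031] open 0.0214
board [-0.0574  0.1501  0.043 ] Fboard [-0.04  0.35  0.47]
inc [0.016, 0.054, -0.042] roll -0.017
```

View pics/w19a.png

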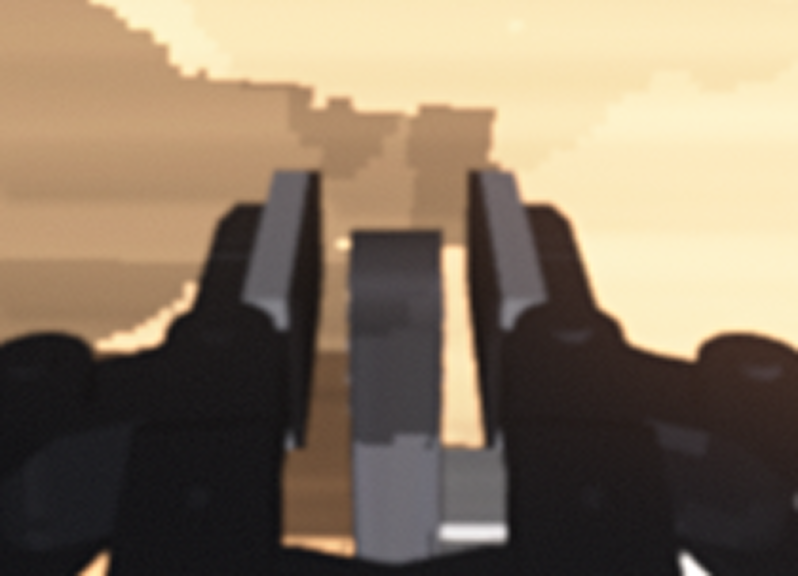

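Emit:
arm_command(increments=[[[0.01,0.04,-0.02],0],[[0.01,0.04,-0.02],0],[[0.01,0.04,-0.02],0]], claw=0.71, force=20)

```text
time: 18.8
ee_pos: [0.4713, 0.1702, 0.044]
tcp_rot: [-179.9, 0.7, 95.5]
wrist_force: [0.9, -0.3, -0.5]
opening: 0.0124
```

```bash
python3 go.py
```

```text
t 18.80 pos [0.4713 0.1702 0.044 ] rot [-179.86    0.66   95.49] F [ 0.95 -0.34 -0.53] T [-0.059 -0.036  0.019] open 0.0124
board [-0.056   0.1504  0.044 ] Fboard [ 0.91 -0.43 -0.53]
```

Emit:
arm_command(increments=[[[0,0,0],0],[[0,0,0],0],[[0,0,0],0]], claw=0.76)

```text
time: 19.1
ee_pos: [0.4713, 0.1702, 0.0441]
tcp_rot: [-179.9, 0.7, 95.5]
wrist_force: [-0.5, -0.5, 0.5]
opening: 0.0114
```

```bash
python3 go.py
```

```text
t 19.10 pos [0.4713 0.1702 0.0441] rot [-179.86    0.66   95.49] F [-0.45 -0.53  0.47] T [-0.205  0.121  0.143] open 0.0114
board [-0.056   0.1503  0.0441] Fboard [-0.5  -0.48  0.47]
```

Emit:
arm_command(increments=[[[-0.004,0.03,-0.4],0],[[-0.01,0.16,-0.91],0],[[-0.015,0.39,-1.39],0],[[-0.02,0.71,-1.81],0],[[-0.024,1.11,-2.16],0]])

```text
time: 19.6
ee_pos: [0.4986, 0.173, 0.0993]
tcp_rot: [-179.8, 0.6, 95.5]
wrist_force: [-2.6, -1.6, -5.7]
opening: 0.0118
```

```bash
python3 go.py
```

```text
t 19.60 pos [0.4986 0.173  0.0993] rot [-179.77    0.64   95.52] F [-2.62 -1.58 -5.68] T [0.263 0.803 0.127] open 0.0118
board [-0.0286  0.1505  0.0993] Fboard [-2.76 -1.32 -5.68]
```

Emit:
arm_command(increments=[[[-0.002,0.468,-0.24],0],[[-0.004,0.976,-0.41],0],[[-0.005,1.508,-0.476],0],[[-0.005,2.044,-0.432],0],[[-0.004,2.45,-0.32],0]])

```text
time: 20.1
ee_pos: [0.5605, 0.1792, 0.1095]
tcp_rot: [-179.9, 0.6, 95.5]
wrist_force: [-4.7, -0.5, 6.4]
opening: 0.0118
```

```bash
python3 go.py
```

```text
t 20.10 pos [0.5605 0.1792 0.1095] rot [-179.86    0.59   95.52] F [-4.73 -0.53  6.37] T [0.075 1.06  0.043] open 0.0118
board [0.0337 0.1506 0.1095] Fboard [-4.76 -0.06  6.37]
```

Emit:
arm_command(increments=[[[0,0,0],0],[[0,0,0],0]], claw=0.6)

```text
time: 20.3
ee_pos: [0.5609, 0.1793, 0.1107]
tcp_rot: [-179.9, 0.6, 95.5]
wrist_force: [-0.4, -0.2, -0.1]
opening: 0.0168
```

Emit:
arm_command(increments=[[[0,0,0],0],[[0,0,-0.6],0],[[0,0,-1.4],0],[[0,0,-2.4],0],[[0,0,-3],0]], claw=0.3)

```text
time: 20.8
ee_pos: [0.5611, 0.1802, 0.1891]
tcp_rot: [179.9, 0.5, 95.5]
wrist_force: [0.9, -0.1, 0.1]
opening: 0.0301
```

Emit:
arm_command(increments=[[[0,-1,-0.6],0],[[0,-2,-1],0],[[0,-3,-1],0],[[-0.5,-3,-1],0],[[-0.5,-3,-1],0]])

```text
time: 21.3
ee_pos: [0.4875, 0.16, 0.2157]
tcp_rot: [179.8, 0.5, 95.5]
wrist_force: [-0.3, -0.3, 0.1]
opening: 0.0297
```

```bash
python3 go.py; python3 look.py w20
```

```text
t 21.30 pos [0.4875 0.16   0.2157] rot [179.77   0.53  95.49] F [-0.31 -0.34  0.07] T [ 0.03   0.03  -0.006] open 0.0297
board [-0.0408  0.1387  0.2157] Fboard [-0.34 -0.31  0.07]
t 21.30 pos [0.4875 0.16   0.2157] rot [179.77   0.53  95.49] F [-0.31 -0.34  0.07] T [ 0.03   0.03  -0.006] open 0.0297
```

View pics/w20.png

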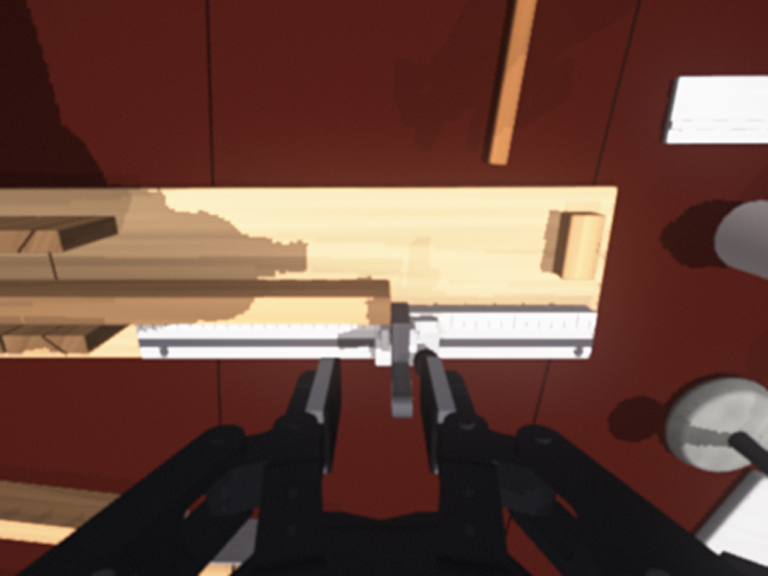

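Run:
```python
from h import *
w=dict(np.load("pics/w20.npz"))
g=cv2.GaussianBlur(cv2.cvtColor(w["frame"],cv2.COLOR_RGB2GRAY),(3,3),0).astype(float)
def hedge(cols,r0,r1,sign,z,name):
    P=[]
    for u in cols:
        d=np.diff(g[r0:r1,u])*sign; k=int(np.clip(np.argmax(d),1,len(d)-2)); p,q,r=d[k-1:k+2]; den=p-2*q+r
        P.append((u,r0+k+.5+(.5*(p-r)/den if den else 0)))
    X=cast(w,P,z); l=cv2.fitLine(X[:,:2].astype(np.float32),cv2.DIST_HUBER,0,.001,.001).ravel(); vx,vy=l[:2] if l[1]>0 else -l[:2]
    print(name,"yaw",np.degrees(np.arctan2(-vx,vy)).round(3),"px",np.round(P[0],1),np.round(P[-1],1),"board",B(X[0]),B(X[-1]),"res",np.abs((X[:,:2]-l[2:])@np.array([vy,-vx])).mean().round(5))
hedge(range(60,256,4),182,194,-1,.012,"slat foot -x")
hedge(range(60,256,4),190,202,1,.057,"slat top -x")
hedge(range(300,390,4),200,214,1,.032,"fence top")
hedge(range(100,200,4),212,222,1,.057,"slat top +x / fence")
print(g[180:225,180].astype(int).tolist()); print(g[180:225,340].astype(int).tolist())
print(g[205,245:275].astype(int).tolist(),g[192,245:275].astype(int).tolist())
```

```text
slat foot -x yaw 5.534 px [ 60.  185.9] [252. 186.] board [-0.0211 -0.1019  0.012 ] [-0.0209  0.1365  0.012 ] res 0.00019
slat top -x yaw 5.747 px [ 60.  197.9] [252. 198.] board [-0.0212 -0.0723  0.057 ] [-0.0211  0.137   0.057 ] res 0.00011
fence top yaw 5.68 px [300.  207.8] [388.  207.7] board [1.000e-04 1.937e-01 3.200e-02] [-0.     0.298  0.032] res 2e-05
slat top +x / fence yaw 5.848 px [100.  218.5] [196.  215.4] board [ 0.0032 -0.0328  0.057 ] [-0.0006  0.0748  0.057 ] res 0.00132
[137, 138, 140, 153, 177, 188, 163, 121, 97, 92, 91, 90, 91, 94, 97, 99, 111, 144, 190, 221, 231, 232, 231, 231, 230, 230, 230, 229, 228, 228, 227, 226, 226, 228, 231, 236, 244, 249, 251, 250, 249, 248, 248, 248, 240]
[238, 238, 238, 239, 239, 239, 237, 235, 234, 233, 234, 235, 236, 236, 235, 232, 228, 224, 221, 219, 218, 213, 192, 156, 128, 118, 122, 148, 197, 238, 251, 251, 251, 251, 250, 250, 250, 249, 249, 249, 248, 248, 248, 247, 237]
[183, 162, 155, 156, 156, 156, 156, 156, 156, 156, 156, 156, 156, 153, 140, 112, 84, 71, 70, 70, 70, 70, 70, 70, 70, 71, 78, 92, 107, 114] [99, 99, 99, 99, 99, 99, 99, 99, 99, 99, 99, 99, 100, 112, 146, 189, 217, 226, 227, 227, 227, 227, 227, 227, 228, 228, 227, 227, 228, 228]
```

Run:
```python
from h import *
for n in ("w1","w20"):
    w=dict(np.load(f"pics/{n}.npz")); r=(165,285); 
    f=w["frame"][195:285,:,::-1]
    c0=255 if n=="w1" else 215
    cv2.imwrite(f"pics/{n}z.png",cv2.resize(f[:,c0:c0+130],None,fx=6,fy=6,interpolation=cv2.INTER_CUBIC))
```

```text
(no output)
```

View pics/w1z.png

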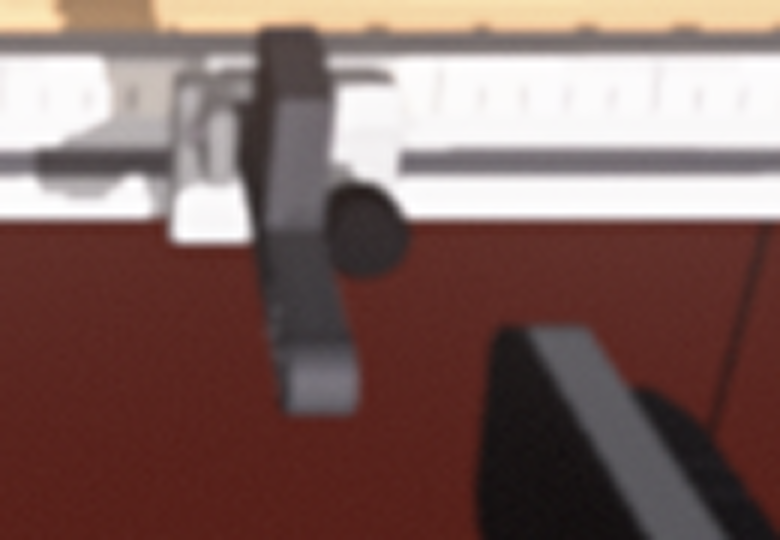

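View pics/w20z.png

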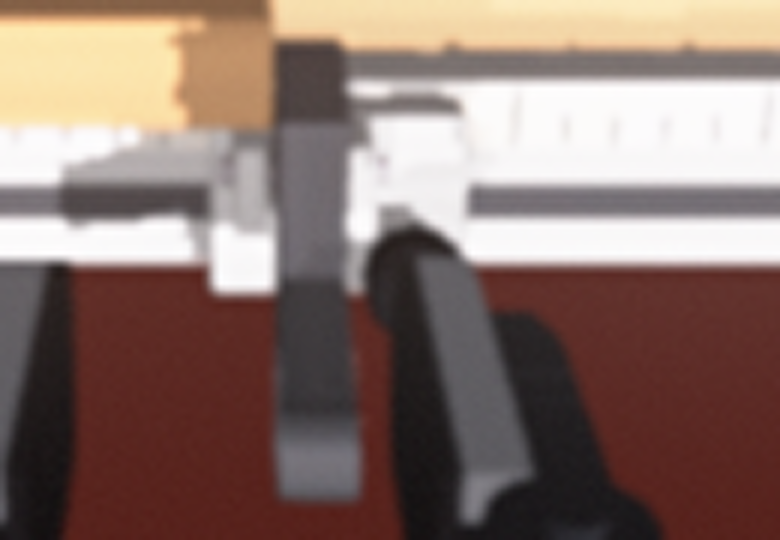

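Run:
```python
from h import *
for n,c0,k,t1,t2,sl in (("w1",255,(398,165),(437,90),(656,90),None),("w20",215,(468,190),(515,115),(766,115),(272,60))):
    w=dict(np.load(f"pics/{n}.npz")); f=lambda p,z:B(cast(w,[(c0+p[0]/6-.4,195+p[1]/6-.4)],z)[0])
    a,b,c=f(k,.045),f(t1,.032),f(t2,.032); print(n,"carriage",a,"ticks",b,c,"diff",b[1]-a[1],"pitch",c[1]-b[1])
    if sl: e=f((272,60),.057); print("slat end top",e, "rel tick",b[1]-e[1])
w=dict(np.load("pics/w20.npz"))
f=lambda p,z:B(cast(w,[(215+p[0]/6-.4,195+p[1]/6-.4)],z)[0])
print("leaf tip edges",f((276,480),.125),f((362,480),.125)); print(deproj(w,268,273),B(deproj(w,268,273)))
```

```text
w1 carriage [0.0218 0.1839 0.045 ] ticks [0.0089 0.1948 0.032 ] [0.0089 0.245  0.032 ] diff 0.010899999999999993 pitch 0.050199999999999995
w20 carriage [0.0182 0.1841 0.045 ] ticks [0.0078 0.1946 0.032 ] [0.0078 0.2446 0.032 ] diff 0.010499999999999982 pitch 0.05000000000000002
slat end top [-0.0135  0.1456  0.057 ] rel tick 0.04899999999999999
leaf tip edges [0.029  0.1455 0.125 ] [0.029  0.1586 0.125 ]
[0.55052825 0.17959755 0.13010485] [0.0238 0.152  0.1301]
```

Run:
```python
from h import *
from workcell import *
c=camera("scene"); a=np.load("pics/scene0.npz")["frame"]
cv2.imwrite("pics/scene1.png",np.vstack([cv2.resize(x[130:300,190:400,::-1],None,fx=2.5,fy=1.7) for x in (a,c["frame"])]))
```

```text
(no output)
```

View pics/scene1.png

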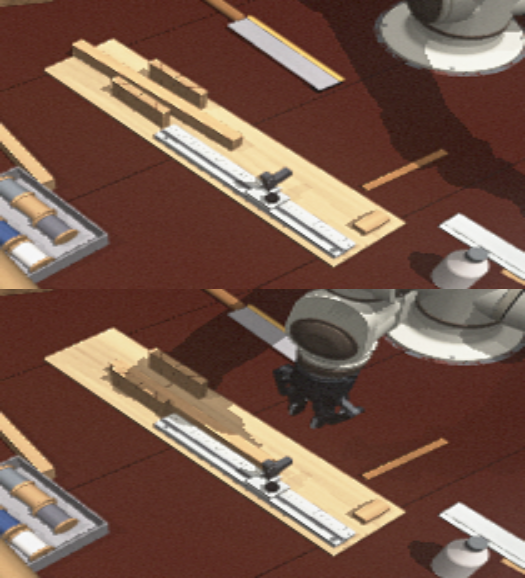

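The before (top) and after (bottom) views show the leaf up, with its tip near pixel (275, 465). The slat lies along the fence with its end at the leaf. The offcut, bottle and knob have not moved, and the gripper is clear of everything.

Run:
```python
from workcell import *
print(job_done()); print(get_obs()["time"])
```

```text
the job is handed in; nothing more can be done
None
the job is handed in; nothing more can be done
```

The stop was flipped down and up in the order asked. The slat is gauged against the stop, and the job was handed in at about 21 s of the 72 s.

**What I did:**
- **Stop down:** I pinched the leaf and swung it down. I then pressed it with closed fingers until the force rose stiffly to about 16 N, so it was fully home.
- **Slat:** I gripped the slat, squared it to the fence and slid it along under about 5 N of press. At the stop it no longer advanced. The total push peaked at about 10 N, of which about 5 N was drag, so I estimate about 5 N on the leaf.
- **Stop up:** I released the slat and swung the leaf back up to about 1.9 rad.

**Last checks:**
- **Slat position:** Its end was at board y 145.6 mm, against a leaf face at 145.5–146.2 mm. It stood upright, with its top and bottom edges in line to about 0.1 mm.
- **Flushness:** The slat edges read 5.53° and 5.75° against 5.68° for the fence. Flushness is therefore confirmed only to about 0.1°, though the pressing moment also pointed to full contact along the fence.
- **Carriage:** Against the ruler marks it read 10.9 mm before and 10.5 mm after, which is within measuring noise.
- **Bystanders:** None in the final picture had moved. The candlestick and sanding block were out of that picture.

**Uncertain or off:**
- **Force on the leaf:** The split between drag and leaf force is inferred, not measured.
- **Pinching the leaf:** I saw brief forces of up to about 11 N along x and 6 N along y. The carriage did not visibly shift.

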